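Load the enamel drying rack

TASK

Load the drying station: stand every copper cup mouth down on the kiln shelf by hand, and carry each freshly enamelled disc on the lifting fork, kept level and never touched by the fingers, to the drying rack, leaving it balanced and centred on a domed post, one disc to a post. When all the cups and discs are in place press the timer's button fully in. Finish with the fork lying flat back on its cork mat, lined up with it, and leave the other things on the bench alone.

Things in the scene. Friction and masses are not known exactly. Their poses are not given: they have to be found in the camera images.
- fork: lifting fork, 220 g: flat 4 mm steel with an upright dark wood grip. Origin: underside, straight below the grip; x to the tines, z up. In mm: shank 22 wide, x -28 to 77; crossbar 50 wide, x 73 to 85; two tines x 85 to 155, each 8 wide at y +-21 (34 clear between). Grip block 56 (x) x 20 (y), z 30 to 74, centre x 0 z 52: pinch its flat sides. A disc is carried with its centre at x 120, on top (z 4)
- fork_mid (a point): middle of the fork's length on its underside (x 62.5 mm in the fork's frame)
- mat: cork mat on which the fork lies, 260 (x) x 120 (y) x 3 mm, fixed; origin under its centre, x along its length, towards which the fork's tines point at the start
- disc1: flat copper disc freshly coated with white enamel, 60 mm across, 4 mm thick, about 90 g; origin: centre of the underside, z up. At the start it lies on the stilt of the same number, up to about 4 mm off centre. Absent in some starts
- disc2: flat copper disc freshly coated with white enamel, 60 mm across, 4 mm thick, about 90 g; origin: centre of the underside, z up. At the start it lies on the stilt of the same number, up to about 4 mm off centre. Absent in some starts
- disc3: flat copper disc freshly coated with white enamel, 60 mm across, 4 mm thick, about 90 g; origin: centre of the underside, z up. At the start it lies on the stilt of the same number, up to about 4 mm off centre. Absent in some starts
- stilt1: steel stilt that holds a disc: round foot 48 mm wide and 6 mm high, stem 12 mm thick, head 21 mm wide with three points, 80 mm high in all, fixed; origin under its foot
- stilt2: steel stilt that holds a disc: round foot 48 mm wide and 6 mm high, stem 12 mm thick, head 21 mm wide with three points, 80 mm high in all, fixed; origin under its foot
- stilt3: steel stilt that holds a disc: round foot 48 mm wide and 6 mm high, stem 12 mm thick, head 21 mm wide with three points, 80 mm high in all, fixed; origin under its foot
- dome1_top (a point): crown (highest point, 90 mm above the bench) of one of the three posts of the drying rack: domed brass head 22 mm wide, 8 mm high, crown radius about 32 mm, on a 10 mm stem with a 24 mm foot; the posts stand 80 mm apart in a row along y of this frame, on a fixed white slab 100 (x) x 250 (y) x 12 mm centred under the middle post
- dome2_top (a point): crown (highest point, 90 mm above the bench) of one of the three posts of the drying rack: domed brass head 22 mm wide, 8 mm high, crown radius about 32 mm, on a 10 mm stem with a 24 mm foot; the posts stand 80 mm apart in a row along y of this frame, on a fixed white slab 100 (x) x 250 (y) x 12 mm centred under the middle post
- dome3_top (a point): crown (highest point, 90 mm above the bench) of one of the three posts of the drying rack: domed brass head 22 mm wide, 8 mm high, crown radius about 32 mm, on a 10 mm stem with a 24 mm foot; the posts stand 80 mm apart in a row along y of this frame, on a fixed white slab 100 (x) x 250 (y) x 12 mm centred under the middle post
- shelf: terracotta-coloured kiln shelf, bare slab 150 (x) x 200 (y) x 8 mm lying on the bench, fixed; origin under its centre
- cup1: small copper cup standing mouth down, straight round wall 44 mm wide up to 32 mm height, then a foot ring 30 mm wide on top, 36 mm high in all, about 90 g; origin: centre of the mouth (its underside as it stands), z up. Absent in some starts
- cup2: small copper cup standing mouth down, straight round wall 44 mm wide up to 32 mm height, then a foot ring 30 mm wide on top, 36 mm high in all, about 90 g; origin: centre of the mouth (its underside as it stands), z up. Absent in some starts
- cup3: small copper cup standing mouth down, straight round wall 44 mm wide up to 32 mm height, then a foot ring 30 mm wide on top, 36 mm high in all, about 90 g; origin: centre of the mouth (its underside as it stands), z up. Absent in some starts
- start (a joint): push button of the timer: 0 out, 0.006 m fully in; springs back; 5 N pushes it fully in
- start_top (a point): centre of the top face of the push button (28 mm wide), pressed straight down; it sits in the middle of the top of a fixed grey timer box 70 x 70 x 45 mm
- tin: small round tin, 48 mm wide, 40 mm high; not part of the job, leave alone
- bench_block: steel bench block 60 x 60 x 22 mm; not part of the job, leave alone
- chaser: chasing punch lying flat, 98 mm long; not part of the job, leave alone
There are look-alikes about, which are no part of the job. Leave any blue look-alike of the cup2 alone.

How it is judged:
On the way, in this order (a step that is already met when the one before it is completed fails the run):
1. all discs present rest on the domed posts and all cups present stand on the kiln shelf (((horizontal distance between disc1 and dome1_top below 0.01 m and z of disc1 in the frame of dome1_top between -0.005 and 0.004 m) or (horizontal distance between disc1 and dome2_top below 0.01 m and z of disc1 in the frame of dome2_top between -0.005 and 0.004 m) or (horizontal distance between disc1 and dome3_top below 0.01 m and z of disc1 in the frame of dome3_top between -0.005 and 0.004 m)) and ((horizontal distance between disc2 and dome1_top below 0.01 m and z of disc2 in the frame of dome1_top between -0.005 and 0.004 m) or (horizontal distance between disc2 and dome2_top below 0.01 m and z of disc2 in the frame of dome2_top between -0.005 and 0.004 m) or (horizontal distance between disc2 and dome3_top below 0.01 m and z of disc2 in the frame of dome3_top between -0.005 and 0.004 m)) and ((horizontal distance between disc3 and dome1_top below 0.01 m and z of disc3 in the frame of dome1_top between -0.005 and 0.004 m) or (horizontal distance between disc3 and dome2_top below 0.01 m and z of disc3 in the frame of dome2_top between -0.005 and 0.004 m) or (horizontal distance between disc3 and dome3_top below 0.01 m and z of disc3 in the frame of dome3_top between -0.005 and 0.004 m)) and angle between each of disc1, disc2, disc3's own z axis and vertical below 0.22 rad and x of cup1 in the frame of shelf between -0.057 and 0.057 m and y of cup1 in the frame of shelf between -0.082 and 0.082 m and z of each of cup1, cup2, cup3 in the frame of shelf below 0.012 m and angle between each of cup1, cup2, cup3's own z axis and vertical below 0.12 rad and x of cup2 in the frame of shelf between -0.057 and 0.057 m and y of cup2 in the frame of shelf between -0.082 and 0.082 m and x of cup3 in the frame of shelf between -0.057 and 0.057 m and y of cup3 in the frame of shelf between -0.082 and 0.082 m), for 0.3 s.
2. then the timer's button is pressed fully in (value of joint start above 0.0048 m), for 0.05 s.
At the end, for the whole second after the job is handed in: every disc rests on a domed post (within 10 mm of the crown, tilt under 12 degrees); every cup stands mouth down on the shelf (within 57 mm in x, 82 mm in y of its centre); the fork lies flat on the mat (middle within 40 mm of the mat's, within 20 degrees of its length); all at rest (all of step 1 and horizontal distance between fork_mid and mat below 0.04 m and angle between the x axis of fork and the x axis of mat, either way round below 0.35 rad and angle between fork's own z axis and vertical below 0.06 rad and z of fork in the frame of mat below 0.008 m and linear speed of fork below 0.02 m/s and linear speed of each of disc1, disc2, disc3, cup1, cup2, cup3 below 0.03 m/s); the robot touches nothing.
It fails at once if the fingers touch a disc (contact force between the fingers and disc1 above 0.5 N or contact force between the fingers and disc2 above 0.5 N or contact force between the fingers and disc3 above 0.5 N).
It fails at once if a disc is tilted more than 23 degrees (angle between any of disc1, disc2, disc3's own z axis and vertical above 0.4 rad).
It fails at once if a bystander is moved more than 40 mm (distance of any of tin, bench_block, chaser from where it was at the start of the episode above 0.04 m).
Of disc1, disc2, disc3 only 2 to 3 are there at a start; the rules pass over those that are not, and their reading is None.
Of cup1, cup2, cup3 only 2 to 3 are there at a start; the rules pass over those that are not, and their reading is None.
At some moment in a run one of cup1, cup2, cup3 may be knocked a few centimetres aside while the robot is not near it.
It also fails if it takes over 210 s, if anything falls off the work surface, if the arm or the gripper's body presses on something with over 40 N, if the wrist force passes 120 N, or if a joint passes its speed limit or range.

ROBOT

A 6-joint arm with a two-finger parallel gripper is mounted at the origin on the work surface. World frame = base frame: x ahead of the robot, y to its left, z up, the work surface at z = 0. Lengths are in m, angles in rad, forces in N, time in s.
With the tool pointing down it reaches from about 0.35 to 0.975 m from the base axis. Payload 4.9 kg.
Tool frame: the origin (TCP) lies at the very end of the fingers, on their centre line; the grasp point (between the pads) lies 19 mm behind it; z points along the fingers, y is the line along which they close (so a half turn about z gives the same grasp; the last joint's range is limited). The gripper opens to 85 mm and grips with 20 to 120 N. Pads are 22 mm wide; open, the fingers measure 114 mm over their backs; the gripper's body (76 mm by 85 mm) begins 54 mm behind the grasp point. The pads swing forward as they close: fully open they stand 13 mm farther back than shut.
Start: joints at [0.983, 0.053, 1.613, -0, 1.476, -0.119], TCP at [0.282, 0.558, 0.231] pointing down, gripper open.
Joint ranges: [-3.01, 3.01], [-1.01, 2.22], [0.06, 2.58], [-1.02, 4.17], [0.09, 2.62], [-3.14, 3.14]. Speed limits (rad/s): [2.57, 2.57, 3.14, 3.14, 3.14, 3.14].

INTERFACE

Orientations are given as a unit quaternion [w, x, y, z].
In Python, from plant import * gives the robot as it stands.
- The arm moves only by the tool jog_arm, never from a script. Its argument "moves" is a list that holds one entry, the list of rows, each a list of 7 numbers: the finger opening in cm, from 0 to 8.54, then the shift along the tool's x, y, z in cm, then the turn, a rotation vector about the tool's x, y, z in rad. A call has 1 to 20 rows; each row shifts and turns the commanded pose from where the row before left it, along the tool's axes as they then stand; what a row does not reach is not made up. A row lasts 1/12 s, in which the tool goes at most 41.7 mm and 7.16 degrees, less where a joint would pass 70% of its speed; a pose out of reach is approached as far as the arm can. A call is refused whole if a number of a shift passes 4.17 or a number of a turn 0.125, either way. A call with a gripper value outside its range is refused whole. The fingers move at their own pace and stop on an object; the grip force is fixed at half the most. Time passes only in rows, so rows that do not move let the fingers close. It gives the time, the measured TCP pose, the force, the opening and the grip force at its end, in the units of the state.
- state(): the state, without advancing time (a new reading comes with each control period).
- grab_frame(name): name is "side" or "top"; returns a dict with "color" (384x512x3 uint8, blue, green, red), "depth" (384x512 float32, m along the optical axis (not along the pixel's ray), 0 where there is no reading), "fx", "fy", "cx", "cy" (pixels), "k1" (the pictures are not rectified: a ray, as slopes to the right and down, at radius r is drawn at 1 + k1 r^2 times it, then the intrinsics apply), "R" (3x3) and "t" (3): a world point X has camera coordinates R X + t. Camera axes: x right, y down, z forward; pixel columns grow to the right and rows downward; lengths in m; the calibration is good to about 2 mm. A picture is of the moment at which its call begins.
- job_done(): hands the job in; it is judged then, once.
Trained networks look in a picture, given as the dict that the camera call returned (one of the last four; its "shot" number tells which), for a name from the list of things; names that differ only in an ending like _2 or _b are one class to them, and where a whole thing is asked for, a point or a joint stands for the part that bears it (a point fixed in the world has none). Each returns a list of dicts, best first, with "p" (0 to 1); they miss things now and then, are a little off and sometimes report something else, mostly with a low value. They report only what shows in the picture. A call takes as long as a camera call. They do not tell look-alikes from the thing itself.
- recognise(name, picture): "rect" ([centre column, centre row, width, height] in pixels, round what is visible of it).
- regions_of(name, picture): "pixels" (384x512 bool, what is visible of it) and "rect" ([centre column, centre row, width, height] in pixels, round what is visible of it).
The state is a dict: "time": time; "joint_pos": joint angles; "joint_vel": joint speeds; "joint_efforts": joint torques, N m; "tool_pos": TCP position; "tool_rot": TCP orientation; "contact_force": force on the tool from outside, world axes, zero at the start; "ft_torque": the same for the moment, N m; "gripper_width": opening from 0.0 (shut) to 1.0 (fully open); "grasp_force": force on a finger pad.
Only numpy, scipy, OpenCV 4.12 (cv2) and the standard library are available. Lean on these libraries where they do the work, as an engineer would, in place of code of your own. Each camera call takes 0.05 s, during which the arm holds its last target. There are 200 camera calls.

## Working session

There is one attempt and no reset: what is moved stays moved. The work goes in short steps, Python scripts to look and compute and a tool call to move; the robot and the scene stay as the last step left them, time stands still between calls to the robot, and variables do not carry over. Pictures are saved under pics/ and viewed, at most 14 in all, crops included, and the job is handed in when it is done.

Besides the shell and the picture viewer there is one more tool, called after "Request:" as name(argument=value, ...), one argument or row to a line, values as JSON. jog_arm: Moves the arm, as the interface text tells. Its arguments: {"type":"object","properties":{"moves":{"type":"array"}},"required":["moves"]}

```bash
ls; mkdir -p pics
cat > h.py <<'E'
from plant import *
import numpy as np, cv2
def ray(f,u,v):
    x=(np.asarray(u,float)-f["cx"])/f["fx"]; y=(np.asarray(v,float)-f["cy"])/f["fy"]
    a,b=x.copy(),y.copy()
    for _ in range(10):
        s=1+f["k1"]*(a*a+b*b); a=x/s;b=y/s
    return np.stack([a,b,np.ones_like(a)],-1)
def cloud(f):
    v,u=np.mgrid[0:384,0:512]
    P=ray(f,u,v)*f["depth"][...,None]
    return (P-f["t"])@np.asarray(f["R"])
def proj(f,X):
    c=np.asarray(f["R"])@np.asarray(X)+f["t"]; a,b=c[:2]/c[2]; s=1+f["k1"]*(a*a+b*b)
    return f["fx"]*a*s+f["cx"], f["fy"]*b*s+f["cy"]
def save(f,n,crop=None,scale=1):
    im=f["color"]
    if crop: u0,v0,u1,v1=crop; im=im[v0:v1,u0:u1]
    cv2.imwrite("pics/"+n,cv2.resize(im,None,fx=scale,fy=scale,interpolation=cv2.INTER_CUBIC))
E
python3 - <<'E'
from h import *
s=state();print(s)
for n in("top","side"):
    f=grab_frame(n);save(f,n+"0.png",scale=1.5)
    print(n,f["fx"],f["k1"],-np.asarray(f["R"]).T@f["t"],f["R"])
    P=cloud(f)
    for k in["fork","mat","disc1","stilt1","shelf","cup1","start","tin","bench_block","chaser"]:
        for r in regions_of(k,f):
            if r["p"]<.2: continue
            m=r["pixels"]&(f["depth"]>0); q=P[m]
            if len(q)==0: continue
            top=q[q[:,2]>np.percentile(q[:,2],95)-.006]
            print(k,round(r["p"],2),np.round(r["rect"]),"med",np.round(np.median(q,0),3),"topc",np.round((top.max(0)+top.min(0))/2,3),len(q))
E
```

```text
pics
{'time': 0.0, 'joint_pos': array([ 9.83002191e-01,  5.33584123e-02,  1.61430569e+00, -1.21166146e-05,
        1.47597240e+00, -1.19028464e-01]), 'joint_vel': array([ 0.00014401, -0.00127945,  0.00111321,  0.00024116,  0.00067415,
        0.00230227]), 'joint_efforts': array([ 2.56943449e-04, -3.93679726e+01, -3.70179105e+01, -2.88268507e-05,
        6.82799437e-03, -1.61444422e-05]), 'tool_pos': array([0.28203771, 0.55704943, 0.23005506]), 'tool_rot': array([-3.48031510e-04,  2.32242055e-01,  9.72657485e-01, -9.60856761e-04]), 'contact_force': array([-0.022057  , -0.02132647, -0.60657317]), 'ft_torque': array([ 0.00481999, -0.02086441,  0.01052321]), 'grasp_force': 0.0, 'gripper_width': 1.0004353088920954}
top 424.02617730238677 -0.015001892109947698 [0.26852125 0.02217121 1.34372799] [[-0.02746536 -0.99962029 -0.00221862]
 [-0.97822154  0.02733408 -0.20575585]
 [ 0.20573837 -0.00348086 -0.97860084]]
fork 0.7 [364. 236.  28.  36.] med [ 0.404 -0.314  0.015] topc [ 0.385 -0.302  0.08 ] 283
mat 0.86 [370. 232.  69.  85.] med [ 0.425 -0.331  0.004] topc [ 0.428 -0.335  0.008] 2503

[... 2980 characters left out ...]
 245.  18.  18.] med [ 0.384 -0.161  0.027] topc [ 0.395 -0.161  0.033] 302
cup1 0.55 [335. 221.  17.  24.] med [ 0.483 -0.195  0.027] topc [ 0.492 -0.195  0.033] 246
start 0.65 [367. 190.  11.   7.] med [ 0.59  -0.271  0.064] topc [ 0.595 -0.271  0.064] 59
tin 0.78 [162. 207.  20.  21.] med [0.451 0.277 0.031] topc [0.462 0.281 0.038] 300
tin 0.62 [153. 171.  21.  16.] med [0.556 0.332 0.082] topc [0.558 0.334 0.082] 207
tin 0.47 [280. 181.  90.  40.] med [ 0.644 -0.036  0.01 ] topc [ 0.65  -0.031  0.078] 1881
bench_block 0.57 [155. 236.  29.  28.] med [0.349 0.257 0.018] topc [0.357 0.26  0.02 ] 521
chaser 0.67 [412. 212.  24.  16.] med [ 0.593 -0.41   0.004] topc [ 0.592 -0.406  0.004] 97
```

View pics/top0.png

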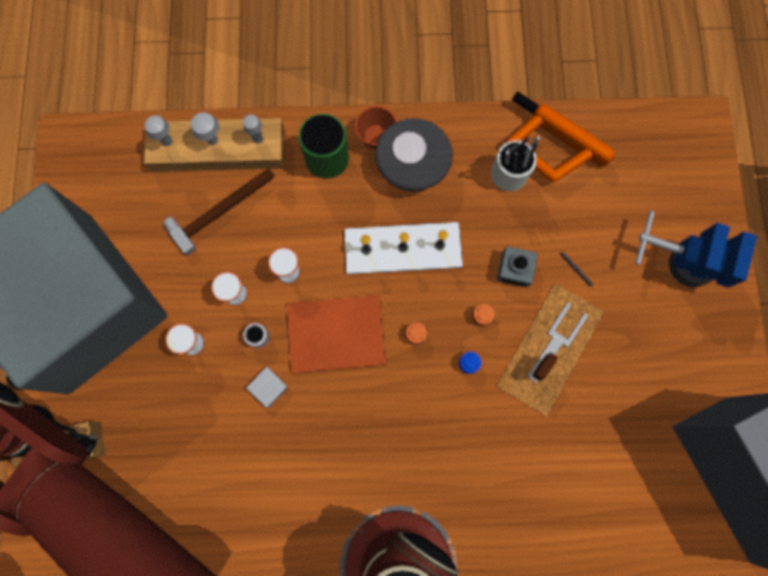

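View pics/side0.png

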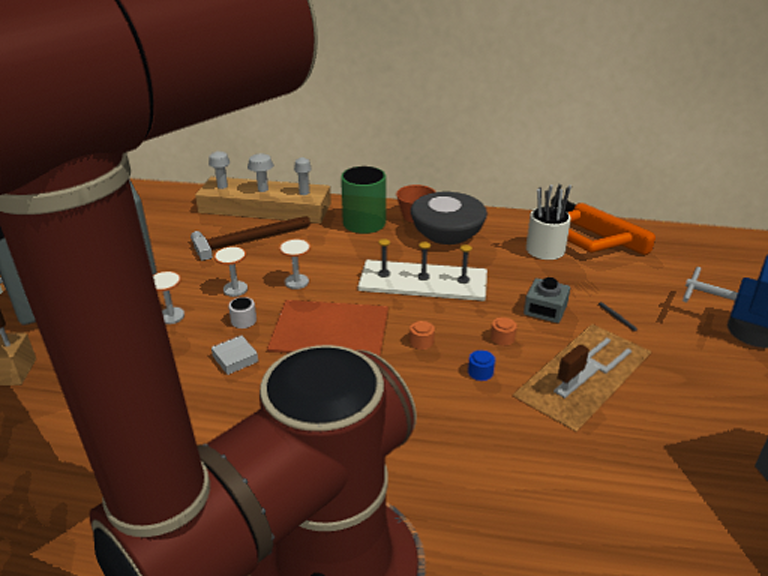

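The pictures show three white discs (top image, 1.5x pixels: about (283,263), (227,288) and (182,339)), so all three are present. Candidates for the cups are copper at (484,314) and (416,332) and blue at (470,362). The blue one is the look-alike, so the job has two cups. The pale disc in the bowl at (409,148) and the red pot at (375,128) are also not the targets. Next I'll refine the positions and check a close crop.

```bash
cat >> h.py <<'E'
def comps(m,P,mn=15):
    n,l,st,_=cv2.connectedComponentsWithStats(m.astype(np.uint8)); return [P[l==i] for i in range(1,n) if st[i,4]>=mn]
def mid(q): return np.round(np.append((q.max(0)+q.min(0))/2,len(q)),4)
E
python3 - <<'E'
from h import *
for n in("top","side"):
    f=grab_frame(n);P=cloud(f);ok=f["depth"]>0
    X,Y,Z=P[...,0],P[...,1],P[...,2]
    b=ok&(abs(Z)<.012)&(X>.35)&(X<.7)&(abs(Y)<.5)
    A=np.c_[P[b][:,:2],np.ones(b.sum())]
    # robust plane on bench = lowest mode
    z=P[b][:,2]; w=abs(z-np.median(z))<.003
    c=np.linalg.lstsq(A[w],z[w],rcond=None)[0]; print(n,"bench plane",np.round(c,4))
    Zc=Z-(c[0]*X+c[1]*Y+c[2])
    hsv=cv2.cvtColor(f["color"],cv2.COLOR_BGR2HSV)
    reg=lambda x0,x1,y0,y1:ok&(X>x0)&(X<x1)&(Y>y0)&(Y<y1)
    for q in comps(reg(.59,.72,-.16,.1)&(Zc>.078),P,4): print(" dome",mid(q),np.round(q.mean(0),4))
    for q in comps(reg(.4,.66,.16,.5)&(Zc>.074)&(Zc<.1),P): print(" disc",mid(q),q[:,:2].mean(0).round(4))
    for q in comps(reg(.35,.55,-.24,.0)&(Zc>.028),P): print(" cup",mid(q))
    q=P[reg(.55,.65,-.32,-.2)&(Zc>.056)]; print(" btn",mid(q))
    for k in("mat","shelf"):
        r=regions_of(k,f)[0]; q=P[r["pixels"]&ok&(Zc<.015)]
        (cx,cy),(w,h),a=cv2.minAreaRect((q[:,:2]*1000).astype(np.float32)); print(" ",k,cx,cy,w,h,a)
    g=reg(.33,.55,-.45,-.22)&(hsv[...,1]<70)&(Zc>.001)&(Zc<.02)
    q=P[g];c0=q.mean(0);d=np.linalg.svd((q-c0)[:,:2],full_matrices=False)[2][0];d*=np.sign(d[0]);e=(q-c0)[:,:2]@d
    print(" steel",c0,np.degrees(np.arctan2(d[1],d[0])),"ends",c0[:2]+d*e.min(),c0[:2]+d*e.max(),e.max()-e.min(),len(q))
    g=reg(.33,.55,-.45,-.22)&(Zc>.06); q=P[g];(cc)=cv2.minAreaRect((q[:,:2]*1000).astype(np.float32));print(" grip",cc)
    if n=="side": save(f,"crop1.png",(255,180,460,300),3.9)
    print(f["cx"],f["cy"],f["shot"])
E
```

```text
top bench plane [-0.0006 -0.      0.002 ]
 dome [ 0.6573 -0.11    0.0896 38.    ] [ 0.6584 -0.109   0.0897]
 dome [ 6.56e-01 -2.97e-02  8.92e-02  3.90e+01] [ 0.6562 -0.0292  0.0903]
 dome [ 0.6532  0.0506  0.0912 40.    ] [0.653  0.0508 0.0906]
 disc [6.109e-01 2.197e-01 8.650e-02 2.960e+02] [0.6113 0.2202]
 disc [5.635e-01 3.349e-01 8.530e-02 3.050e+02] [0.5629 0.3351]
 disc [ 0.5219  0.4844  0.0885 69.    ] [0.5135 0.4828]
 disc [4.575e-01 4.231e-01 8.600e-02 2.970e+02] [0.4584 0.4232]
 cup [ 5.014e-01 -1.938e-01  3.640e-02  1.440e+02]
 cup [ 4.645e-01 -4.980e-02  3.710e-02  1.430e+02]
 cup [ 4.016e-01 -1.602e-01  3.620e-02  1.450e+02]
 btn [ 6.024e-01 -2.715e-01  6.510e-02  1.100e+02]
  mat 428.527587890625 -336.13922119140625 126.86865234375 266.14837646484375 57.39186096191406
  shelf 494.4717102050781 -180.71981811523438 41.121036529541016 15.588825225830078 30.421974182128906
 steel [ 0.44970899 -0.35328183  0.00780112] -39.56745272065072 ends [ 0.36757963 -0.28541706] [ 0.50856491 -0.40191538] 0.18288987525550915 297
 grip ((385.1332092285156, -304.8887634277344), (21.2289028
[... 565 characters left out ...]
 0.4178]
 cup [ 4.939e-01 -1.941e-01  3.180e-02  1.380e+02]
 cup [ 4.608e-01 -5.320e-02  3.180e-02  1.410e+02]
 cup [ 3.961e-01 -1.612e-01  3.160e-02  1.600e+02]
 btn [ 5.931e-01 -2.713e-01  6.070e-02  1.040e+02]
  mat 424.12060546875 -335.4648742675781 122.88915252685547 263.7152099609375 57.169395446777344
  shelf 476.6270751953125 118.72222137451172 167.4999542236328 208.5579071044922 5.044651508331299
 steel [ 0.42809337 -0.34495653  0.0046653 ] -35.22351508132716 ends [ 0.35609848 -0.29412546] [ 0.51025867 -0.4029683 ] 0.18871176243367518 389
 grip ((378.0942077636719, -305.7701416015625), (21.09208869934082, 59.1833381652832), 54.407501220703125)
255.10313598172962 196.40228955855494 4
```

View pics/crop1.png

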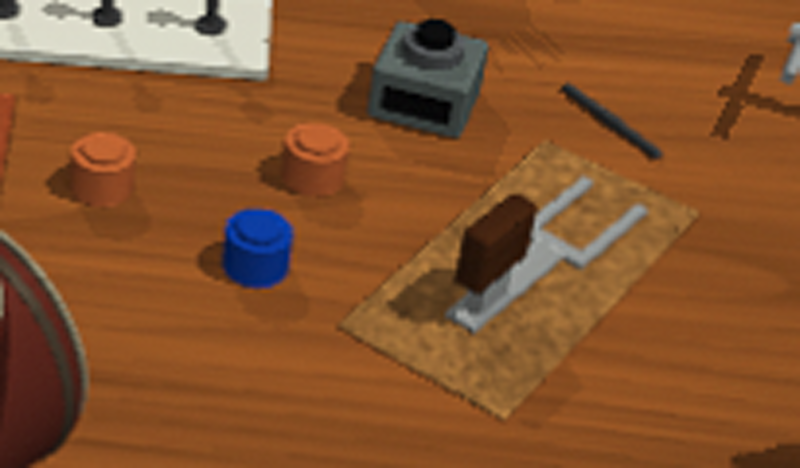

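The crop shows two copper cups at crop pixels (103,170) and (315,158), the blue look-alike at (258,247), and the fork on its mat. The copper pair is my choice. Cups first.

```bash
cat > go.py <<'E'
import sys
from h import *
# go.py x y z beta(deg, bearing of tool x): turn about tool z (first), then shift in turned tool frame (cm)
from scipy.spatial.transform import Rotation as R
def rel(t,beta):
    s=state(); q=s["tool_rot"]; M=R.from_quat([q[1],q[2],q[3],q[0]])
    b=np.radians(beta); T=R.from_matrix(np.c_[[np.cos(b),np.sin(b),0],[np.sin(b),-np.cos(b),0],[0,0,-1]])
    rv=(M.inv()*T).as_rotvec(); d=T.inv().apply(np.array(t)-s["tool_pos"])*100
    return s,rv,d
a=list(map(float,sys.argv[1:]))
s,rv,d=rel(a[:3],a[3])
print("t",s["time"],"pos",s["tool_pos"].round(4),"turn",rv.round(4),"shift cm",d.round(2),"F",s["contact_force"].round(1),"grip",s["gripper_width"],s["grasp_force"],"j",s["joint_pos"].round(2))
E
python3 go.py .498 -.194 .07 153; python3 go.py .47 .07 .07 153
```

```text
t 1.4 pos [0.2824 0.5575 0.2313] turn [-0.0001 -0.      0.0025] shift cm [-53.33 -57.17  16.13] F [ 0.3  0.  -0.7] grip 1.0040376594283267 0.0 j [ 0.98  0.05  1.61 -0.    1.48 -0.12]
t 1.4 pos [0.2824 0.5575 0.2313] turn [-0.0001 -0.      0.0025] shift cm [-38.85 -34.92  16.13] F [ 0.3  0.  -0.7] grip 1.0040376594283267 0.0 j [ 0.98  0.05  1.61 -0.    1.48 -0.12]
```

Request:
jog_arm(
  moves=[
    [[8.5,-2.2,-2.4,0],[8.5,-2.8,-3,0],[8.5,-2.8,-3,0],[8.5,-2.8,-3,0],[8.5,-2.8,-3,0],[8.5,-2.8,-3,0],[8.5,-2.8,-3,0],[8.5,-2.8,-3,0],[8.5,-2.8,-3,0],[8.5,-2.8,-3,0]],
  ],
)

```text
invalid input
```

Request:
jog_arm(
  moves=[
    [[8.5,-2.2,-2.4,0,0,0,0],[8.5,-2.8,-3,0,0,0,0],[8.5,-2.8,-3,0,0,0,0],[8.5,-2.8,-3,0,0,0,0],[8.5,-2.8,-3,0,0,0,0],[8.5,-2.8,-3,0,0,0,0],[8.5,-2.8,-3,0,0,0,0],[8.5,-2.8,-3,0,0,0,0],[8.5,-2.8,-3,0,0,0,0],[8.5,-2.8,-3,0,0,0,0],[8.5,-2.8,-3,0.5,0,0,0],[8.5,-2.8,-3,0.5,0,0,0],[8.5,-2.8,-3,1,0,0,0],[8.5,-2.8,-3,2,0,0,0],[8.5,-2.8,-3,2,0,0,0],[8.5,-2.8,-3,2,0,0,0],[8.5,-2.8,-3,2,0,0,0],[8.5,-2.8,-3,2,0,0,0],[8.5,-2,-2,2,0,0,0],[8.5,-1,-1,1,0,0,0]],
  ],
)

```text
time: 3.07
tool_pos: [0.4929, -0.1692, 0.0879]
tool_rot: [-0.001, 0.234, 0.972, -0.0]
contact_force: [-1.0, 0.2, -0.1]
gripper_width: 0.994
grasp_force: 0.0
```

```bash
python3 go.py .498 -.194 .07 153
python3 - <<'E'
from h import *
for n in("top","side"):
    f=grab_frame(n);P=cloud(f);ok=f["depth"]>0
    print(n,[ (round(r["p"],2),np.round(r["rect"]),np.median(P[r["pixels"]&ok],0).round(3)) for r in regions_of("cup1",f)])
    save(f,n+"1.png",scale=1.5)
E
```

```text
t 3.0667 pos [ 0.4929 -0.1692  0.0879] turn [-0.0006 -0.002  -0.0005] shift cm [-1.58 -1.98  1.79] F [-1.   0.2 -0.1] grip 0.9936350885431227 0.0 j [-0.47 -0.06  1.97 -0.    1.23 -1.57]
top [(0.7, array([278., 222.,  13.,  12.]), array([ 0.462, -0.05 ,  0.035]))]
side [(0.78, array([280., 225.,  18.,  15.]), array([ 0.447, -0.053,  0.027])), (0.55, array([334., 221.,  18.,  22.]), array([ 0.482, -0.194,  0.028]))]
```

View pics/side1.png

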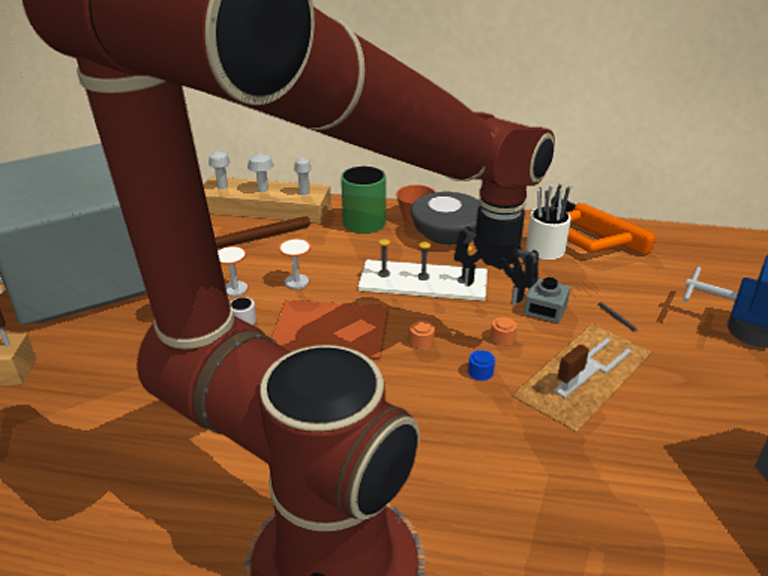

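The gripper hangs above the right copper cup (side image about (500,270)), well clear of the timer. Next: fine align and descend.

```bash
python3 go.py .498 -.194 .008 153
```

```text
t 3.2667 pos [ 0.4933 -0.1663  0.0901] turn [ 0.0003 -0.0009  0.0018] shift cm [-1.68 -2.25  8.21] F [ 0.1 -0.2  1.2] grip 0.9938760300368107 0.0 j [-0.47 -0.06  1.98  0.    1.23 -1.57]
```

Request:
jog_arm(
  moves=[
    [[8.5,-0.8,-1.1,0,0,0,0],[8.5,-0.9,-1.15,0.2,0,0,0],[8.5,0,0,1.5,0,0,0],[8.5,0,0,2,0,0,0],[8.5,0,0,2,0,0,0],[8.5,0,0,1.5,0,0,0],[8.5,0,0,1,0,0,0],[8.5,0,0,0,0,0,0],[2,0,0,0,0,0,0],[2,0,0,0,0,0,0],[2,0,0,0,0,0,0],[2,0,0,0,0,0,0],[2,0,0,0,0,0,0],[2,0,0,0,0,0,0],[2,0,0,0,0,0,0],[2,0,0,0,0,0,0]],
  ],
)

```text
time: 4.6
tool_pos: [0.4999, -0.195, 0.0101]
tool_rot: [0.002, 0.232, 0.973, -0.0]
contact_force: [0.5, -0.1, 5.0]
gripper_width: 0.494
grasp_force: 61.4
```

```bash
python3 go.py .47 .07 .09 153
```

```text
t 4.6 pos [ 0.4999 -0.195   0.0101] turn [-0.0001  0.0035  0.0025] shift cm [14.7  22.25 -7.99] F [ 0.5 -0.1  5. ] grip 0.49374784165330493 61.37756824493408 j [-0.51  0.09  1.97  0.    1.07 -1.61]
```

Request:
jog_arm(
  moves=[
    [[2,0,0,-1,0,0,0],[2,0,0,-2,0,0,0],[2,0,0,-2,0,0,0],[2,1,1.5,-2,0,0,0],[2,1.7,2.6,-1,0,0,0],[2,2,3,0,0,0,0],[2,2,3,0,0,0,0],[2,2,3,0,0,0,0],[2,2,3,0,0,0,0],[2,2,3,0,0,0,0],[2,1.4,2.1,0,0,0,0],[2,0.6,1,0,0,0,0],[2,0,0,0,0,0,0],[2,0,0,0,0,0,0]],
  ],
)

```text
time: 5.77
tool_pos: [0.4675, 0.0702, 0.0883]
tool_rot: [0.0, 0.232, 0.973, -0.0]
contact_force: [0.3, -0.0, -0.9]
gripper_width: 0.493
grasp_force: 61.1
```

```bash
python3 go.py .47 .07 .0185 153
```

```text
t 5.7667 pos [0.4675 0.0702 0.0883] turn [-0.0006  0.0003  0.0037] shift cm [-0.23  0.09  6.98] F [ 0.3 -0.  -0.9] grip 0.49300699392052977 61.08144164085388 j [-0.01 -0.18  2.09 -0.    1.24 -1.11]
```

Request:
jog_arm(
  moves=[
    [[2,0,0,1.5,0,0,0],[2,0,0,2,0,0,0],[2,0,0,1.5,0,0,0],[2,0,0,1,0,0,0],[2,0,0,0.5,0,0,0],[2,0,0,0.3,0,0,0],[2,0,0,0.15,0,0,0],[2,0,0,0,0,0,0],[8.5,0,0,0,0,0,0],[8.5,0,0,0,0,0,0],[8.5,0,0,0,0,0,0],[8.5,0,0,0,0,0,0],[8.5,0,0,0,0,0,0],[8.5,0,0,-1,0,0,0],[8.5,0,0,-2,0,0,0],[8.5,0,0,-2,0,0,0],[8.5,0,0,-2,0,0,0],[8.5,0,0,0,0,0,0]],
  ],
)

```text
time: 7.27
tool_pos: [0.471, 0.0703, 0.094]
tool_rot: [0.004, 0.232, 0.973, 0.001]
contact_force: [-0.0, 0.5, 1.1]
gripper_width: 0.999
grasp_force: 0.0
```

```bash
python3 go.py .4627 -.0515 .0075 153
```

```text
t 7.2667 pos [0.471  0.0703 0.094 ] turn [0.0041 0.0081 0.0026] shift cm [ -4.79 -11.23   8.65] F [-0.   0.5  1.1] grip 0.9993284709352378 0.0 j [-0.01 -0.19  2.08  0.    1.24 -1.11]
```

Request:
jog_arm(
  moves=[
    [[8.5,-0.6,-1.4,0,0,0,0],[8.5,-1,-2.4,0,0,0,0],[8.5,-1,-2.4,0,0,0,0],[8.5,-1,-2.4,0,0,0,0],[8.5,-0.8,-1.8,0.2,0,0,0],[8.5,-0.4,-0.8,1,0,0,0],[8.5,0,0,2,0,0,0],[8.5,0,0,2,0,0,0],[8.5,0,0,2,0,0,0],[8.5,0,0,1,0,0,0],[8.5,0,0,0.4,0,0,0],[8.5,0,0,0,0,0,0],[2,0,0,0,0,0,0],[2,0,0,0,0,0,0],[2,0,0,0,0,0,0],[2,0,0,0,0,0,0],[2,0,0,0,0,0,0],[2,0,0,0,0,0,0],[2,0,0,0,0,0,0],[2,0,0,0,0,0,0]],
  ],
)

```text
time: 8.93
tool_pos: [0.4612, -0.0516, 0.0042]
tool_rot: [0.001, 0.232, 0.973, -0.0]
contact_force: [-0.8, 0.4, 5.5]
gripper_width: 0.496
grasp_force: 61.2
```

```bash
python3 go.py .47 .165 .09 153
```

```text
t 8.9333 pos [ 0.4612 -0.0516  0.0042] turn [0.0007 0.0028 0.0025] shift cm [ 9.05 19.7  -8.58] F [-0.8  0.4  5.5] grip 0.49631694443057495 61.16531252861023 j [-0.27 -0.07  2.15  0.    1.06 -1.37]
```

Request:
jog_arm(
  moves=[
    [[2,0,0,-1,0,0,0],[2,0,0,-2,0,0,0],[2,0,0,-2,0,0,0],[2,0.4,0.8,-2.4,0,0,0],[2,0.8,1.9,-1,0,0,0],[2,1.3,2.8,0,0,0,0],[2,1.3,2.8,0,0,0,0],[2,1.3,2.8,0,0,0,0],[2,1.3,2.8,0,0,0,0],[2,1.3,2.8,0,0,0,0],[2,0.9,2,0,0,0,0],[2,0.45,1,0,0,0,0],[2,0,0,0,0,0,0],[2,0,0,1,0,0,0],[2,0,0,2,0,0,0],[2,0,0,2,0,0,0],[2,0,0,1,0,0,0],[2,0,0,0,0,0,0],[2,0,0,0,0,0,0]],
  ],
)

```text
time: 10.52
tool_pos: [0.4675, 0.1643, 0.0259]
tool_rot: [-0.001, 0.233, 0.973, -0.001]
contact_force: [0.3, -0.1, -0.2]
gripper_width: 0.499
grasp_force: 61.0
```

```bash
python3 go.py .47 .165 .0128 153
```

```text
t 10.5167 pos [0.4675 0.1643 0.0259] turn [-0.0014 -0.0015  0.0011] shift cm [-0.19  0.17  1.31] F [ 0.3 -0.1 -0.2] grip 0.49869221242634465 61.02396368980408 j [ 0.19 -0.03  2.06 -0.    1.11 -0.91]
```

Request:
jog_arm(
  moves=[
    [[2,0,0,0.6,0,0,0],[2,0,0,0.5,0,0,0],[2,0,0,0.25,0,0,0],[2,0,0,0,0,0,0],[8.5,0,0,0,0,0,0],[8.5,0,0,0,0,0,0],[8.5,0,0,0,0,0,0],[8.5,0,0,0,0,0,0],[8.5,0,0,0,0,0,0],[8.5,0,0,-1,0,0,0],[8.5,0,0,-2.5,0,0,0],[8.5,0,0,-3,0,0,0],[8.5,0,0,-3,0,0,0],[8.5,0,0,-2.5,0,0,0],[8.5,0,0,-1,0,0,0],[8.5,0,0,0,0,0,0]],
  ],
)

```text
time: 11.85
tool_pos: [0.4703, 0.1658, 0.1472]
tool_rot: [0.003, 0.232, 0.973, 0.001]
contact_force: [0.8, 0.2, -0.6]
gripper_width: 0.998
grasp_force: 0.0
```

```bash
python3 go.py .3816 -.3053 .14 145
python3 - <<'E'
from h import *
for n in("top","side"):
    f=grab_frame(n);P=cloud(f);ok=f["depth"]>0
    print(n,[ (round(r["p"],2),np.round(r["rect"]),np.median(P[r["pixels"]&ok],0).round(3)) for r in regions_of("cup1",f)])
E
```

```text
t 11.85 pos [0.4703 0.1658 0.1472] turn [0.0049 0.0054 0.1421] shift cm [-19.75 -43.68   0.72] F [ 0.8  0.2 -0.6] grip 0.9979653661884625 0.0 j [ 0.19 -0.19  1.99 -0.    1.34 -0.91]
top [(0.64, array([204., 225.,  10.,   5.]), array([0.461, 0.17 , 0.042])), (0.55, array([314., 241.,  18.,  15.]), array([ 0.4  , -0.157,  0.034])), (0.44, array([237., 221.,  12.,  16.]), array([0.468, 0.072, 0.043])), (0.33, array([382., 177.,  13.,  18.]), array([ 0.6  , -0.404,  0.007]))]
side [(0.55, array([235., 215.,  18.,  23.]), array([0.453, 0.069, 0.034])), (0.54, array([204., 210.,  17.,  16.]), array([0.454, 0.16 , 0.034]))]
```

Request:
jog_arm(
  moves=[
    [[8.5,0,0,0,0,0,0.07],[8.5,0,0,0,0,0,0.07],[8.5,-0.7,-1.7,0,0,0,0],[8.5,-1.25,-2.8,0,0,0,0],[8.5,-1.3,-2.8,0,0,0,0],[8.5,-1.3,-2.8,0,0,0,0],[8.5,-1.3,-2.8,0,0,0,0],[8.5,-1.3,-2.8,0,0,0,0],[8.5,-1.3,-2.8,0,0,0,0],[8.5,-1.3,-2.8,0,0,0,0],[8.5,-1.3,-2.8,0,0,0,0],[8.5,-1.3,-2.8,0,0,0,0],[8.5,-1.3,-2.8,0,0,0,0],[8.5,-1.3,-2.8,0,0,0,0],[8.5,-1.3,-2.8,0,0,0,0],[8.5,-1.3,-2.8,0,0,0,0],[8.5,-1,-2.3,0,0,0,0],[8.5,-0.4,-1,0,0,0,0],[8.5,0,0,0,0,0,0],[8.5,0,0,0,0,0,0]],
  ],
)

```text
time: 13.72
tool_pos: [0.3862, -0.2818, 0.1417]
tool_rot: [-0.001, 0.3, 0.954, 0.001]
contact_force: [0.8, 0.3, 0.6]
gripper_width: 0.997
grasp_force: 0.0
```

```bash
python3 go.py .3816 -.3053 .036 144.7
```

```text
t 13.7167 pos [ 0.3862 -0.2818  0.1417] turn [ 0.0012 -0.0031  0.0064] shift cm [-0.98 -2.18 10.57] F [0.8 0.3 0.6] grip 0.9974653318323373 0.0 j [-0.79 -0.23  2.03  0.    1.35 -1.75]
```

Request:
jog_arm(
  moves=[
    [[8.5,-0.5,-1.1,0,0,0,0.006],[8.5,-0.5,-1.1,0.5,0,0,0],[8.5,0,0,2,0,0,0],[8.5,0,0,2.5,0,0,0],[8.5,0,0,2.5,0,0,0],[8.5,0,0,2,0,0,0],[8.5,0,0,1,0,0,0],[8.5,0,0,0,0,0,0],[0.5,0,0,0,0,0,0],[0.5,0,0,0,0,0,0],[0.5,0,0,0,0,0,0],[0.5,0,0,0,0,0,0],[0.5,0,0,0,0,0,0],[0.5,0,0,0,0,0,0],[0.5,0,0,0,0,0,0],[0.5,0,0,0,0,0,0],[0.5,0,0,0,0,0,0],[0.5,0,0,0,0,0,0],[0.5,0,0,0,0,0,0]],
  ],
)

```text
time: 15.3
tool_pos: [0.3829, -0.3072, 0.0393]
tool_rot: [0.001, 0.303, 0.953, -0.001]
contact_force: [-0.8, 0.6, 6.2]
gripper_width: 0.227
grasp_force: 60.2
```

```bash
python3 go.py .3816 -.3053 .036 144.7
```

```text
t 15.3 pos [ 0.3829 -0.3072  0.0393] turn [-0.0005  0.0018  0.0013] shift cm [0.22 0.08 0.33] F [-0.8  0.6  6.2] grip 0.22699824743848132 60.2493953704834 j [-0.83 -0.06  2.07 -0.    1.13 -1.78]
```

Request:
jog_arm(
  moves=[
    [[0.5,0,0,-0.3,0,0,0],[0.5,0,0,-0.8,0,0,0],[0.5,0,0,-1.5,0,0,0],[0.5,0,0,-2,0,0,0],[0.5,0,0,-2,0,0,0],[0.5,0,0,-2,0,0,0],[0.5,0,0,-2,0,0,0],[0.5,0,0,-1.5,0,0,0],[0.5,0,0,-0.8,0,0,0],[0.5,0,0,0,0,0,0],[0.5,0,0,0,0,0,0],[0.5,0,0,0,0,0,0]],
  ],
)

```text
time: 16.3
tool_pos: [0.3816, -0.3056, 0.1655]
tool_rot: [-0.001, 0.303, 0.953, 0.001]
contact_force: [0.9, 1.1, -1.8]
gripper_width: 0.221
grasp_force: 59.5
```

```bash
cat > forkm.py <<'E'
from h import *
from scipy.spatial.transform import Rotation as R
# fork steel points in the tool frame (fork x = -tool x, fork y = tool y), mm
for n in("top","side"):
    s=state();q=s["tool_rot"];M=R.from_quat([q[1],q[2],q[3],q[0]])
    f=grab_frame(n);P=cloud(f);ok=f["depth"]>0
    T=(P-s["tool_pos"])@M.as_matrix()*1000*[-1,1,-1]
    g=ok&(T[...,0]>35)&(T[...,0]<170)&(abs(T[...,1])<35)&(T[...,2]>-48)&(T[...,2]<-18)
    q=T[g]
    if len(q)<20: print(n,len(q));continue
    c=np.linalg.lstsq(np.c_[q[:,:2],np.ones(len(q))],q[:,2],rcond=None)[0]
    print(n,s["tool_pos"].round(4),"N",len(q),"plane",c.round(4),"x",np.percentile(q[:,0],[1,99]).round(1))
    for a,b in((40,70),(95,120),(120,145)):
        y=q[(q[:,0]>a)&(q[:,0]<b)][:,1]
        if len(y): print("  x",a,b,"y range",y.min().round(1),y.max().round(1),"mean left",y[y>0].mean().round(1),"right",y[y<0].mean().round(1))
E
python3 forkm.py;python3 go.py .3816 -.3053 .036 144.7
python3 - <<'E'
from h import *
f=grab_frame("side");save(f,"side2.png",(300,130,500,280),4)
E
```

```text
top [ 0.3816 -0.3056  0.1655] N 57 plane [-1.40000e-02  5.24000e-02 -3.09781e+01] x [ 76.9 157.7]
  x 95 120 y range 21.1 26.6 mean left 24.6 right nan
  x 120 145 y range 17.9 26.3 mean left 22.2 right nan
side [ 0.3816 -0.3056  0.1653] N 191 plane [ 1.10000e-03  1.82000e-02 -3.47666e+01] x [ 37.1 151.6]
  x 40 70 y range -14.3 1.7 mean left 0.8 right -7.9
  x 95 120 y range -27.6 -19.7 mean left nan right -24.0
  x 120 145 y range -27.7 -18.7 mean left nan right -23.5
t 16.4 pos [ 0.3816 -0.3057  0.1654] turn [ 0.0007 -0.0031  0.0013] shift cm [ 0.02  0.03 12.94] F [-0.8  0.8 -2.3] grip 0.22703876801099895 59.49248492717743 j [-0.83 -0.23  1.99 -0.    1.39 -1.78]forkm.py:15: RuntimeWarning: Mean of empty slice.
  if len(y): print("  x",a,b,"y range",y.min().round(1),y.max().round(1),"mean left",y[y>0].mean().round(1),"right",y[y<0].mean().round(1))
  ret = ret.dtype.type(ret / rcount)
```

View pics/side2.png

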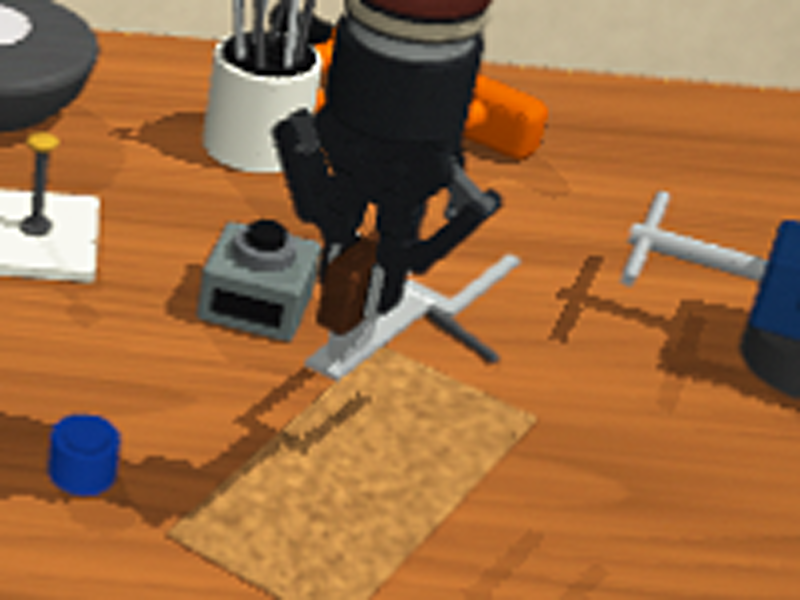

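The fork is held level with its grip centred and its tines free of the mat; it measures within 2 mm of nominal in the tool frame. Now to disc 1.

```bash
cat > pick.py <<'E'
import sys,numpy as np,subprocess
# pick.py cx cy tcpz bearing back(mm behind carry point)
cx,cy,z,th,back=map(float,sys.argv[1:]); t=np.radians(th); r=.120+back/1000
subprocess.run(["python3","go.py",str(cx-r*np.cos(t)),str(cy-r*np.sin(t)),str(z),str(th+180)])
E
python3 pick.py .608 .218 .165 19.7 72
```

```text
t 16.45 pos [ 0.3817 -0.3058  0.1656] turn [ 0.0019 -0.0022 -0.9586] shift cm [-19.76  41.68   0.06] F [ 0.1 -0.8 -1.8] grip 0.22388034956007427 59.4922935962677 j [-0.83 -0.23  1.99  0.    1.39 -1.78]
```

Request:
jog_arm(
  moves=[
    [[0.5,0,0,0,0,0,-0.05],[0.5,0,0,0,0,0,-0.1],[0.5,0,0,0,0,0,-0.11],[0.5,0,0,0,0,0,-0.11],[0.5,0,0,0,0,0,-0.11],[0.5,0,0,0,0,0,-0.11],[0.5,0,0,0,0,0,-0.11],[0.5,0,0,0,0,0,-0.11],[0.5,0,0,0,0,0,-0.1],[0.5,0,0,0,0,0,-0.05],[0.5,0,0,0,0,0,0]],
  ],
)

```text
time: 17.37
tool_pos: [0.3821, -0.3061, 0.1663]
tool_rot: [-0.0, -0.172, 0.985, 0.001]
contact_force: [-0.5, 0.1, -2.1]
gripper_width: 0.222
grasp_force: 59.4
```

Request:
jog_arm(
  moves=[
    [[0.5,-0.5,1,0,0,0,0],[0.5,-1,2,0,0,0,0],[0.5,-1.2,2.6,0,0,0,0],[0.5,-1.2,2.6,0,0,0,0],[0.5,-1.2,2.6,0,0,0,0],[0.5,-1.2,2.6,0,0,0,0],[0.5,-1.2,2.6,0,0,0,0],[0.5,-1.2,2.6,0,0,0,0],[0.5,-1.2,2.6,0,0,0,0],[0.5,-1.2,2.6,0,0,0,0],[0.5,-1.2,2.6,0,0,0,0],[0.5,-1.2,2.6,0,0,0,0],[0.5,-1.2,2.6,0,0,0,0],[0.5,-1.2,2.5,0,0,0,0],[0.5,-1.2,2.5,0,0,0,0],[0.5,-1.2,2,0,0,0,0],[0.5,-0.8,1.5,0,0,0,0],[0.5,-0.4,1,0,0,0,0],[0.5,0,0,0,0,0,0],[0.5,0,0,0,0,0,0]],
  ],
)

```text
time: 19.03
tool_pos: [0.4262, 0.1465, 0.1669]
tool_rot: [-0.0, -0.172, 0.985, -0.0]
contact_force: [-1.1, -0.2, -2.3]
gripper_width: 0.23
grasp_force: 59.3
```

```bash
python3 pick.py .608 .218 .1045 19.7 72
```

```text
t 19.0333 pos [0.4262 0.1465 0.1669] turn [-0.0003 -0.001   0.002 ] shift cm [-0.33  0.61  6.24] F [-1.1 -0.2 -2.3] grip 0.2300702213773755 59.32446599006653 j [ 0.17 -0.34  2.07 -0.    1.41 -1.75]
```

Request:
jog_arm(
  moves=[
    [[0.5,-0.3,0.6,0.3,0,0,0],[0.5,0,0,1,0,0,0],[0.5,0,0,1.5,0,0,0],[0.5,0,0,1.5,0,0,0],[0.5,0,0,1,0,0,0],[0.5,0,0,0.6,0,0,0],[0.5,0,0,0.3,0,0,0],[0.5,0,0,0,0,0,0],[0.5,0,0,0,0,0,0]],
  ],
)

```text
time: 19.78
tool_pos: [0.428, 0.1529, 0.1056]
tool_rot: [0.0, -0.172, 0.985, -0.0]
contact_force: [0.8, 0.9, -1.5]
gripper_width: 0.224
grasp_force: 59.4
```

```bash
python3 pick.py .608 .218 .1045 19.7 72
cat >> forkm.py <<'E'
    # white discs in fork coordinates (x ahead, y left, z over TCP), mm
    hsv=cv2.cvtColor(f["color"],cv2.COLOR_BGR2HSV)
    g=ok&(hsv[...,1]<60)&(hsv[...,2]>150)&(P[...,2]>.072)&(P[...,2]<.25)&(T[...,0]>60)
    for q in comps(g,T,60): print("   disc in fork frame",mid(q))
E
python3 forkm.py 2>/dev/null
python3 - <<'E'
from h import *
f=grab_frame("side");save(f,"side3.png",(120,110,320,260),4)
E
```

```text
t 19.7833 pos [0.428  0.1529 0.1056] turn [-0.0001  0.0007  0.001 ] shift cm [0.06 0.06 0.11] F [ 0.8  0.9 -1.5] grip 0.223766602776245 59.4306743144989 j [ 0.18 -0.26  2.12 -0.    1.28 -1.74]
top [0.428  0.1529 0.1056] N 86 plane [ 1.53300e-01 -3.11000e-02 -5.14199e+01] x [114.7 169.5]
  x 95 120 y range -25.0 17.3 mean left 17.3 right -21.8
  x 120 145 y range -25.4 24.0 mean left 20.5 right -21.4
   disc in fork frame [520.7541  54.4375  28.1699 159.    ]
   disc in fork frame [556.8224 149.4344  27.9123 106.    ]
   disc in fork frame [488.0749 -38.4824  29.3085  63.    ]
   disc in fork frame [ 337.2568 -335.6477  -30.7353  200.    ]
   disc in fork frame [194.0711   1.1011 -20.9492 251.    ]
   disc in fork frame [187.3271 126.0231 -19.6881 262.    ]
   disc in fork frame [118.7726 243.8327 -20.7213 268.    ]
side 5
```

View pics/side3.png

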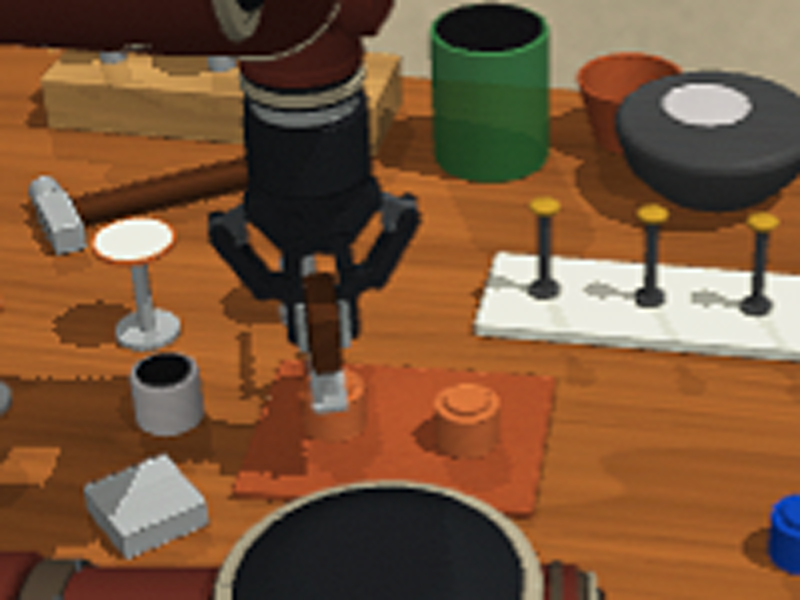

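Crop: fork faces disc 1 with the tines level under it; both cups stand on the shelf at (335,400) and (467,420). Next: slide under, then lift gently.

Request:
jog_arm(
  moves=[
    [[0.5,-0.2,0.1,0,0,0,0],[0.5,-0.5,0,0,0,0,0],[0.5,-0.8,0,0,0,0,0],[0.5,-0.8,0,0,0,0,0],[0.5,-0.8,0,0,0,0,0],[0.5,-0.8,0,0,0,0,0],[0.5,-0.8,0,0,0,0,0],[0.5,-0.8,0,0,0,0,0],[0.5,-0.8,0,0,0,0,0],[0.5,-0.5,0,0,0,0,0],[0.5,-0.3,0,0,0,0,0],[0.5,0,0,0,0,0,0],[0.5,0,0,0,0,0,0]],
  ],
)

```text
time: 21.02
tool_pos: [0.4939, 0.1779, 0.105]
tool_rot: [-0.0, -0.172, 0.985, -0.0]
contact_force: [0.6, 0.8, -1.8]
gripper_width: 0.224
grasp_force: 59.4
```

```bash
python3 pick.py .608 .218 .1045 19.7 0; python3 forkm.py 2>/dev/null
```

```text
t 21.0167 pos [0.4939 0.1779 0.105 ] turn [ 0.0001 -0.0005  0.0014] shift cm [-0.09 -0.07  0.05] F [ 0.6  0.8 -1.8] grip 0.22394215314625956 59.415841698646545 j [ 0.2  -0.07  1.96 -0.    1.26 -1.71]
top [0.4939 0.1779 0.105 ] N 69 plane [-5.09800e-01  2.33000e-02  5.18385e+01] x [135.6 159.8]
  x 120 145 y range -25.9 23.3 mean left 10.4 right -13.2
   disc in fork frame [450.0116  52.8518  29.866  163.    ]
   disc in fork frame [484.5085 147.433   31.4147 109.    ]
   disc in fork frame [416.8543 -39.9267  29.3336  65.    ]
   disc in fork frame [ 266.433  -335.4824  -28.4344  194.    ]
   disc in fork frame [ 133.3129 -537.1546  -20.2139   60.    ]
   disc in fork frame [116.7343 127.7495 -18.2953 202.    ]
   disc in fork frame [ 68.3877 244.9499 -19.4684  65.    ]
side [0.4937 0.1779 0.105 ] N 45 plane [  0.1135  -0.1148 -38.8676] x [ 52.5 150.9]
  x 95 120 y range -13.6 3.2 mean left 3.2 right -10.8
  x 120 145 y range -14.7 26.0 mean left 6.2 right -7.2
   disc in fork frame [1508.9503 -883.9419   57.2715   91.    ]
   disc in fork frame [ 1427.3027 -1130.0746    39.7776   739.    ]
   disc in fork frame [ 1381.7292 -1245.1898    78.773     85.    ]
   disc in fork frame [ 126.2877 -534.9789  -24.8528   71.    ]
   disc in fork frame [111.5871 124.3792 -22.7457 142.    ]
```

Request:
jog_arm(
  moves=[
    [[0.5,0,0,-0.2,0,0,0],[0.5,0,0,-0.2,0,0,0],[0.5,0,0,-0.15,0,0,0],[0.5,0,0,-0.15,0,0,0],[0.5,0,0,-0.15,0,0,0],[0.5,0,0,-0.15,0,0,0],[0.5,0,0,-0.2,0,0,0],[0.5,0,0,-0.3,0,0,0],[0.5,0,0,-0.5,0,0,0],[0.5,0,0,-0.7,0,0,0],[0.5,0,0,-0.8,0,0,0],[0.5,0,0,-0.8,0,0,0],[0.5,0,0,-0.7,0,0,0],[0.5,0,0,-0.5,0,0,0],[0.5,0,0,-0.3,0,0,0],[0.5,0,0,0,0,0,0],[0.5,0,0,0,0,0,0]],
  ],
)

```text
time: 22.53
tool_pos: [0.494, 0.1779, 0.1632]
tool_rot: [0.0, -0.172, 0.985, -0.0]
contact_force: [-0.5, -0.7, -2.9]
gripper_width: 0.225
grasp_force: 59.3
```

```bash
python3 pick.py .652 .0495 .165 1.5 0;python3 forkm.py 2>/dev/null;  python3 - <<'E'
from h import *
f=grab_frame("side");save(f,"side4.png",(120,80,320,230),4)
f=grab_frame("top");a=cv2.imread("pics/side4.png")[:,:400];b=cv2.resize(f["color"][130:230,130:230],(600,600));cv2.imwrite("pics/side4.png",cv2.resize(np.hstack([a,b]),(800,480)))
E
```

```text
t 22.5333 pos [0.494  0.1779 0.1632] turn [-0.     0.     0.319] shift cm [ -3.46 -13.25  -0.18] F [-0.5 -0.7 -2.9] grip 0.22497990174146915 59.269291162490845 j [ 0.2  -0.14  1.91 -0.    1.37 -1.71]
top [0.494  0.1779 0.1632] N 50 plane [-4.46100e-01 -1.62000e-02  3.81957e+01] x [143.6 160.3]
  x 120 145 y range -23.9 -9.1 mean left nan right -15.8
   disc in fork frame [449.7517  52.9959 -29.4179 159.    ]
   disc in fork frame [484.5549 147.715  -28.6592 108.    ]
   disc in fork frame [417.0674 -39.757  -27.385   63.    ]
   disc in fork frame [ 267.4151 -336.2453  -87.6544  196.    ]
   disc in fork frame [ 134.5811 -537.5592  -78.432    62.    ]
   disc in fork frame [117.2033 137.62   -78.7758 119.    ]
side 18
```

View pics/side4.png

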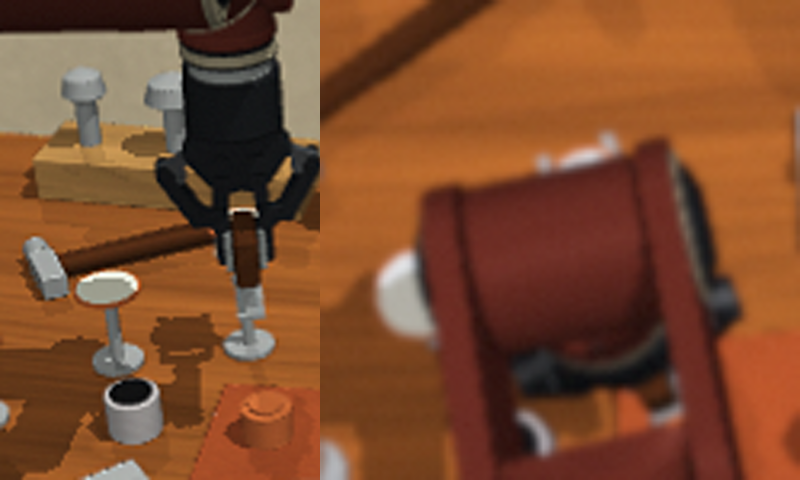

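Disc 1 sits on the fork: in the right half it shows between the tine tips at about (580,160), and in the left half its stilt at (250,340) is empty. Carrying it to the first post.

Request:
jog_arm(
  moves=[
    [[0.5,0,0,0,0,0,0.01],[0.5,0,0,0,0,0,0.02],[0.5,0,0,0,0,0,0.03],[0.5,0,0,0,0,0,0.04],[0.5,0,0,0,0,0,0.04],[0.5,0,0,0,0,0,0.04],[0.5,0,0,0,0,0,0.04],[0.5,0,0,0,0,0,0.04],[0.5,0,0,0,0,0,0.03],[0.5,0,0,0,0,0,0.02],[0.5,0,0,0,0,0,0.01],[0.5,0,0,0,0,0,0]],
  ],
)

```text
time: 23.73
tool_pos: [0.494, 0.178, 0.1631]
tool_rot: [-0.0, -0.012, 1.0, 0.0]
contact_force: [-0.5, 0.2, -2.0]
gripper_width: 0.228
grasp_force: 59.1
```

Request:
jog_arm(
  moves=[
    [[0.5,-0.1,-0.3,0,0,0,0],[0.5,-0.15,-0.6,0,0,0,0],[0.5,-0.25,-0.9,0,0,0,0],[0.5,-0.3,-1.2,0,0,0,0],[0.5,-0.3,-1.2,0,0,0,0],[0.5,-0.3,-1.2,0,0,0,0],[0.5,-0.3,-1.2,0,0,0,0],[0.5,-0.3,-1.2,0,0,0,0],[0.5,-0.3,-1.2,0,0,0,0],[0.5,-0.3,-1.2,0,0,0,0],[0.5,-0.3,-1.2,0,0,0,0],[0.5,-0.2,-0.8,0,0,0,0],[0.5,-0.2,-0.5,0,0,0,0],[0.5,-0.1,-0.3,0,0,0,0],[0.5,0,0,0,0,0,0],[0.5,0,0,0,0,0,0]],
  ],
)

```text
time: 25.07
tool_pos: [0.5312, 0.0491, 0.1631]
tool_rot: [-0.0, -0.013, 1.0, 0.0]
contact_force: [0.1, -0.5, -3.3]
gripper_width: 0.231
grasp_force: 59.2
```

```bash
cat >> forkm.py <<'E'
    rk=ok&(P[...,0]>.58)&(P[...,0]<.72)&(abs(P[...,1])<.17)&(P[...,2]>.08)&(P[...,2]<.095)&(hsv[...,1]>100)
    for q in comps(rk,T,8): print("   brass in fork frame",mid(q))
    if n=="top": save(f,"t_last.png",(215,120,315,220),6)
E
python3 pick.py .652 .0495 .135 1.5 0;python3 forkm.py 2>/dev/null
```

```text
t 25.0667 pos [0.5312 0.0491 0.1631] turn [ 0.0004 -0.0003 -0.0009] shift cm [-0.07 -0.27  2.81] F [ 0.1 -0.5 -3.3] grip 0.2307737775147093 59.19671952724457 j [-0.05 -0.11  1.89  0.    1.36 -1.64]
top [0.5312 0.0491 0.1631] N 33 plane [-6.41500e-01  6.71000e-02  6.94698e+01] x [146.4 157.9]
   disc in fork frame [377.423  321.6635 -29.1355 163.    ]
   disc in fork frame [380.1788 422.577  -26.7018 110.    ]
   disc in fork frame [375.8942 223.3896 -29.4741  67.    ]
   disc in fork frame [ 324.7351 -105.7787  -86.9033  176.    ]
   disc in fork frame [ 267.9452 -333.5419  -78.0163   62.    ]
   brass in fork frame [ 120.4401 -162.2306  -73.3564   22.    ]
   brass in fork frame [120.6681 -87.7381 -72.4555  10.    ]
side [0.5312 0.0492 0.1631] N 77 plane [  0.0533  -0.0618 -39.7785] x [ 38.7 151.6]
  x 40 70 y range -12.3 -3.8 mean left nan right -9.7
  x 95 120 y range -30.9 -10.9 mean left nan right -20.3
  x 120 145 y range -29.0 -23.8 mean left nan right -27.1
   disc in fork frame [ 1.6784026e+03 -2.3141530e+02 -1.6163000e+00  9.5000000e+01]
   disc in fork frame [1668.721  -491.6285  -14.5799  911.    ]
   disc in fork frame [1697.6718  272.4697  -40.7868  117.    ]
   disc in fork frame [1666.4743 -732.5326  -46.4969   65.    ]
   disc in fork frame [372.9522 321.0687 -31.4592  71.    ]
   disc in fork frame [ 256.4037 -332.5781  -83.9396   71.    ]
   brass in fork frame [117.7907  -8.0773 -77.443   17.    ]
   brass in fork frame [117.7117 -83.6134 -77.6393  29.    ]
   brass in fork frame [ 119.2521 -163.6442  -78.1441   31.    ]
```

View pics/t_last.png

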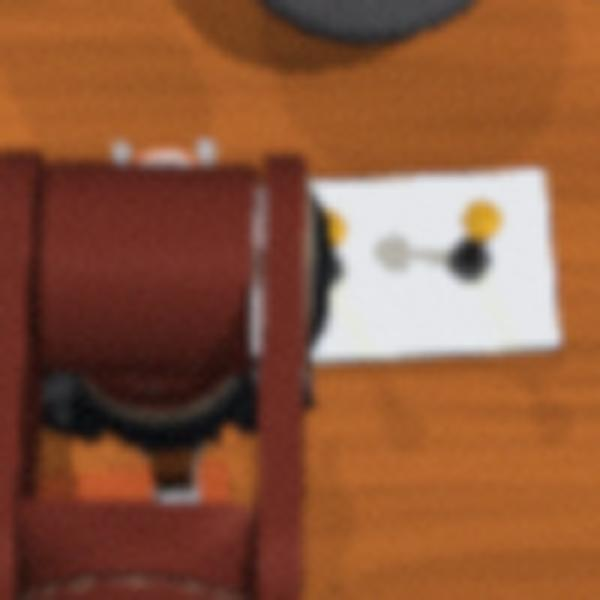

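Request:
jog_arm(
  moves=[
    [[0.5,0,-0.1,0.2,0,0,0],[0.5,-0.05,-0.15,0.5,0,0,0],[0.5,0,0,0.7,0,0,0],[0.5,0,0,0.7,0,0,0],[0.5,0,0,0.5,0,0,0],[0.5,0,0,0.3,0,0,0],[0.5,0,0,0.2,0,0,0],[0.5,0,0,0.1,0,0,0],[0.5,0,0,0,0,0,0],[0.5,0,0,0,0,0,0]],
  ],
)

```text
time: 26.0
tool_pos: [0.5321, 0.0464, 0.1314]
tool_rot: [0.0, -0.013, 1.0, -0.0]
contact_force: [0.7, -0.8, -2.6]
gripper_width: 0.228
grasp_force: 59.2
```

```bash
python3 pick.py .652 .0465 .111 1.5 0;python3 forkm.py 2>/dev/null|grep -E "brass|side|top"
```

```text
t 26.0 pos [0.5321 0.0464 0.1314] turn [-0.      0.0005 -0.0009] shift cm [ 0.01 -0.3   2.04] F [ 0.7 -0.8 -2.6] grip 0.2280526198655593 59.240734577178955 j [-0.05 -0.08  1.92  0.    1.31 -1.65]
top [0.5321 0.0464 0.1314] N 53 plane [-4.48300e-01 -1.16000e-02  3.84399e+01] x [143.4 157.8]
   brass in fork frame [122.8368 -83.6223 -40.9657  12.    ]
   brass in fork frame [ 120.4735 -159.3993  -40.6171   25.    ]
side [0.5322 0.0463 0.1316] N 63 plane [ 5.7500e-02 -2.3800e-02 -3.9228e+01] x [ 38.4 152. ]
   brass in fork frame [117.5878 -80.5737 -46.7064  29.    ]
   brass in fork frame [ 117.4815 -160.5551  -44.8844   31.    ]
```

Request:
jog_arm(
  moves=[
    [[0.5,0,0,0.1,0,0,0],[0.5,0,0,0.15,0,0,0],[0.5,0,0,0.15,0,0,0],[0.5,0,0,0.1,0,0,0],[0.5,0,0,0.1,0,0,0],[0.5,0,0,0.1,0,0,0],[0.5,0,0,0.1,0,0,0],[0.5,0,0,0.1,0,0,0],[0.5,0,0,0.1,0,0,0],[0.5,0,0,0.1,0,0,0],[0.5,0,0,0.1,0,0,0],[0.5,0,0,0.15,0,0,0],[0.5,0,0,0.2,0,0,0],[0.5,0,0,0.2,0,0,0],[0.5,0,0,0.2,0,0,0],[0.5,0,0,0.05,0,0,0],[0.5,0,0,0,0,0,0],[0.5,0,0,0,0,0,0]],
  ],
)

```text
time: 27.6
tool_pos: [0.5318, 0.0464, 0.1111]
tool_rot: [-0.0, -0.013, 1.0, 0.0]
contact_force: [0.3, -0.4, -2.1]
gripper_width: 0.229
grasp_force: 59.3
```

```bash
python3 pick.py .652 .0465 .111 1.5 0;python3 - <<'E'
from h import *
f=grab_frame("side");save(f,"side5.png",(180,100,330,212),5)
E
```

```text
t 27.6 pos [0.5318 0.0464 0.1111] turn [ 0.0001 -0.0001 -0.001 ] shift cm [-0.01 -0.3   0.01] F [ 0.3 -0.4 -2.1] grip 0.2293455458584045 59.28336024284363 j [-0.05 -0.06  1.93  0.    1.27 -1.65]
```

View pics/side5.png

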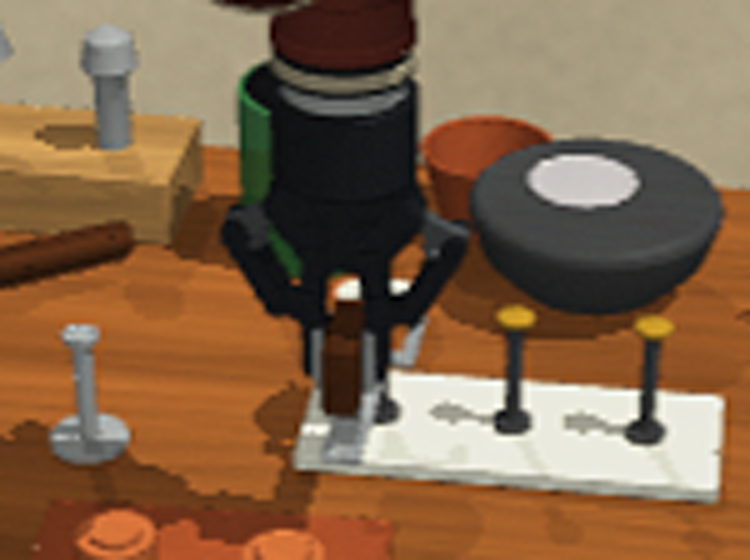

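The disc shows as a white strip at (370,290), above the lowered fork. Retracting straight back.

Request:
jog_arm(
  moves=[
    [[0.5,0.2,0,0,0,0,0],[0.5,0.4,0,0,0,0,0],[0.5,0.7,0,0,0,0,0],[0.5,0.9,0,0,0,0,0],[0.5,1,0,0,0,0,0],[0.5,1,0,0,0,0,0],[0.5,1,0,0,0,0,0],[0.5,1,0,0,0,0,0],[0.5,1,0,0,0,0,0],[0.5,1,0,0,0,0,0],[0.5,0.8,0,0,0,0,0],[0.5,0.5,0,0,0,0,0],[0.5,0,0,0,0,0,0]],
  ],
)

```text
time: 28.73
tool_pos: [0.4358, 0.044, 0.1109]
tool_rot: [-0.0, -0.013, 1.0, -0.0]
contact_force: [0.1, 0.2, -1.6]
gripper_width: 0.229
grasp_force: 59.3
```

```bash
cat > chk.py <<'E'
from h import *
for n in("top","side"):
    f=grab_frame(n);P=cloud(f);ok=f["depth"]>0;hsv=cv2.cvtColor(f["color"],cv2.COLOR_BGR2HSV)
    X,Y,Z=P[...,0],P[...,1],P[...,2]
    g=ok&(hsv[...,1]<60)&(hsv[...,2]>130)&(Z>.07)&(Z<.12)&(X>.4)&(X<.72)&(Y>-.18)&(Y<.47)
    for q in comps(g,P,40):
        c=np.linalg.lstsq(np.c_[q[:,:2]-q[:,:2].mean(0),np.ones(len(q))],q[:,2],rcond=None)[0]
        print(n,"disc",mid(q),"slope",c[:2].round(3))
    g=ok&(hsv[...,1]>120)&(Z>.082)&(Z<.1)&(X>.6)&(X<.7)&(abs(Y)<.17)
    for q in comps(g,P,8): print(n,"brass",mid(q))
E
python3 chk.py; python3 pick.py .560 .3336 .1055 30.8 72
```

```text
top disc [6.557e-01 5.030e-02 9.450e-02 2.450e+02] slope [-0.189  0.061]
top disc [ 0.57    0.0682  0.0766 40.    ] slope [0.016 0.036]
top disc [5.620e-01 3.338e-01 8.620e-02 2.620e+02] slope [ 0.027 -0.012]
top disc [4.575e-01 4.239e-01 8.520e-02 2.720e+02] slope [ 0.002 -0.021]
top brass [ 0.6565 -0.11    0.0908 24.    ]
top brass [ 0.6534 -0.0294  0.0902 22.    ]
side disc [5.578e-01 3.337e-01 8.140e-02 1.470e+02] slope [ 0.    -0.022]
side disc [4.534e-01 4.232e-01 8.150e-02 1.730e+02] slope [-0.008 -0.002]
side disc [4.424e-01 4.040e-02 9.280e-02 6.200e+01] slope [-0.116 -0.734]
side brass [ 0.652  -0.031   0.0857 27.    ]
side brass [ 0.6539 -0.1112  0.086  31.    ]
t 28.8333 pos [0.4369 0.0439 0.1113] turn [-3.000e-04  7.000e-04 -5.124e-01] shift cm [-6.2  18.58  0.58] F [-0.4 -0.  -1.4] grip 0.23100110037327864 59.2952299118042 j [-0.07 -0.31  2.15 -0.    1.3  -1.67]
```

```bash
python3 chk.py | grep -E "disc"; python3 chk.py | grep -E "disc";python3 - <<'E'
from h import *
f=grab_frame("side");save(f,"side6.png",(210,110,360,222),5)
E
```

```text
top disc [6.555e-01 5.030e-02 9.600e-02 2.430e+02] slope [-0.163  0.035]
top disc [ 0.5735  0.068   0.0795 40.    ] slope [-0.007 -0.064]
top disc [5.618e-01 3.336e-01 8.400e-02 2.630e+02] slope [ 0.036 -0.004]
top disc [4.571e-01 4.237e-01 8.540e-02 2.710e+02] slope [0.005 0.002]
side disc [5.580e-01 3.336e-01 8.200e-02 1.460e+02] slope [-0.003 -0.015]
side disc [4.519e-01 4.231e-01 8.110e-02 1.730e+02] slope [-0.017  0.006]
side disc [4.423e-01 3.990e-02 9.400e-02 6.500e+01] slope [-0.122 -0.737]
top disc [6.565e-01 5.020e-02 9.520e-02 2.450e+02] slope [-0.188  0.032]
top disc [5.625e-01 3.343e-01 8.490e-02 2.620e+02] slope [ 0.005 -0.011]
top disc [4.571e-01 4.233e-01 8.580e-02 2.660e+02] slope [-0.008 -0.023]
side disc [5.578e-01 3.338e-01 8.170e-02 1.460e+02] slope [-0.016 -0.01 ]
side disc [4.536e-01 4.233e-01 8.230e-02 1.740e+02] slope [-0.016 -0.012]
side disc [4.431e-01 4.030e-02 9.300e-02 6.500e+01] slope [-0.137 -0.755]
```

View pics/side6.png

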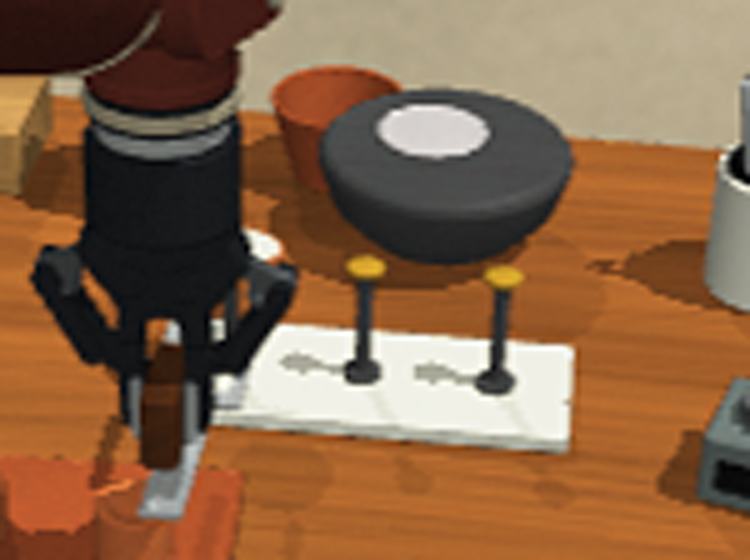

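Disc 1 is on the post, near (260,245) in the crop, but tilted about 0.18 rad forward, roughly 5 mm too far from the robot. It's near the limit, so I'll re-lift it and set it back 5 mm.

Request:
jog_arm(
  moves=[
    [[0.5,-0.2,0,0.1,0,0,0],[0.5,-0.5,0,0.2,0,0,0],[0.5,-0.8,0,0,0,0,0],[0.5,-1,0,0,0,0,0],[0.5,-1,0,0,0,0,0],[0.5,-1,0,0,0,0,0],[0.5,-1,0,0,0,0,0],[0.5,-1,0,0,0,0,0],[0.5,-1,0,0,0,0,0],[0.5,-0.9,0,0,0,0,0],[0.5,-0.7,0,0,0,0,0],[0.5,-0.4,0,0,0,0,0],[0.5,0,0,0,0,0,0]],
  ],
)

```text
time: 30.17
tool_pos: [0.5327, 0.0463, 0.1081]
tool_rot: [0.0, -0.013, 1.0, -0.0]
contact_force: [-0.1, 0.1, -2.8]
gripper_width: 0.229
grasp_force: 59.3
```

Request:
jog_arm(
  moves=[
    [[0.5,0,0,-0.1,0,0,0],[0.5,0,0,-0.1,0,0,0],[0.5,0,0,-0.1,0,0,0],[0.5,0,0,-0.1,0,0,0],[0.5,0,0,-0.1,0,0,0],[0.5,0,0,-0.1,0,0,0],[0.5,0,0,-0.1,0,0,0],[0.5,0,0,-0.1,0,0,0],[0.5,0,0,-0.1,0,0,0],[0.5,0,0,-0.1,0,0,0],[0.5,0,0,-0.1,0,0,0],[0.5,0,0,-0.1,0,0,0],[0.5,0,0,-0.1,0,0,0],[0.5,0,0,-0.15,0,0,0],[0.5,0,0,-0.2,0,0,0],[0.5,0,0,-0.2,0,0,0],[0.5,0,0,-0.2,0,0,0],[0.5,0,0,-0.1,0,0,0],[0.5,0,0,0,0,0,0]],
  ],
)

```text
time: 31.75
tool_pos: [0.532, 0.0464, 0.13]
tool_rot: [0.0, -0.013, 1.0, -0.0]
contact_force: [-0.3, -0.4, -2.7]
gripper_width: 0.222
grasp_force: 59.3
```

```bash
python3 pick.py .652 .0495 .111 1.5 0;python3 forkm.py 2>/dev/null|grep -E "brass"
```

```text
t 31.75 pos [0.532  0.0464 0.13  ] turn [-0.      0.0005 -0.001 ] shift cm [-0.   0.   1.9] F [-0.3 -0.4 -2.7] grip 0.22248636735055363 59.27464485168457 j [-0.05 -0.08  1.92  0.    1.3  -1.65]
   brass in fork frame [122.3522 -82.2114 -39.3421  13.    ]
   brass in fork frame [ 120.9336 -159.332   -39.8759   26.    ]
   brass in fork frame [117.7601 -80.5923 -44.4824  29.    ]
   brass in fork frame [ 117.7588 -160.6065  -43.4984   31.    ]
```

Request:
jog_arm(
  moves=[
    [[0.5,0.1,0,0,0,0,0],[0.5,0.15,0,0,0,0,0],[0.5,0.15,0,0,0,0,0],[0.5,0.1,0,0,0,0,0],[0.5,0,0,0.1,0,0,0],[0.5,0,0,0.1,0,0,0],[0.5,0,0,0.1,0,0,0],[0.5,0,0,0.1,0,0,0],[0.5,0,0,0.1,0,0,0],[0.5,0,0,0.1,0,0,0],[0.5,0,0,0.1,0,0,0],[0.5,0,0,0.1,0,0,0],[0.5,0,0,0.1,0,0,0],[0.5,0,0,0.2,0,0,0],[0.5,0,0,0.2,0,0,0],[0.5,0,0,0.2,0,0,0],[0.5,0,0,0.2,0,0,0],[0.5,0,0,0.2,0,0,0],[0.5,0,0,0,0,0,0],[0.5,0,0,0,0,0,0]],
  ],
)

```text
time: 33.52
tool_pos: [0.5267, 0.0462, 0.1104]
tool_rot: [-0.0, -0.013, 1.0, 0.0]
contact_force: [0.5, 0.5, -2.5]
gripper_width: 0.222
grasp_force: 59.3
```

Request:
jog_arm(
  moves=[
    [[0.5,0.2,0,0,0,0,0],[0.5,0.5,0,0,0,0,0],[0.5,0.8,0,0,0,0,0],[0.5,1,0,0,0,0,0],[0.5,1,0,0,0,0,0],[0.5,1,0,0,0,0,0],[0.5,1,0,0,0,0,0],[0.5,1,0,0,0,0,0],[0.5,1,0,0,0,0,0],[0.5,0.8,0,0,0,0,0],[0.5,0.5,0,0,0,0,0],[0.5,0.2,0,0,0,0,0],[0.5,0,0,0,0,0,0]],
  ],
)

```text
time: 34.6
tool_pos: [0.4366, 0.044, 0.1107]
tool_rot: [0.0, -0.013, 1.0, -0.0]
contact_force: [0.6, 0.4, -1.5]
gripper_width: 0.228
grasp_force: 59.3
```

```bash
python3 chk.py; python3 pick.py .560 .3336 .1045 30.8 72
```

```text
top disc [6.495e-01 5.030e-02 9.270e-02 2.740e+02] slope [0.149 0.049]
top disc [ 0.573   0.0682  0.0789 40.    ] slope [-0.018  0.036]
top disc [5.623e-01 3.346e-01 8.500e-02 2.610e+02] slope [ 0.011 -0.009]
top disc [4.575e-01 4.244e-01 8.540e-02 2.680e+02] slope [0.01  0.009]
top brass [ 0.656  -0.1096  0.0906 24.    ]
top brass [ 0.6536 -0.0295  0.0909 22.    ]
side disc [5.595e-01 3.344e-01 8.190e-02 1.460e+02] slope [-0.017 -0.018]
side disc [4.540e-01 4.226e-01 8.250e-02 1.740e+02] slope [-0.019 -0.009]
side disc [4.434e-01 4.020e-02 9.430e-02 6.200e+01] slope [-0.12  -0.755]
side brass [ 0.6527 -0.0314  0.0869 28.    ]
side brass [ 0.6533 -0.1113  0.0858 29.    ]
t 34.7 pos [0.4372 0.0439 0.1109] turn [-2.000e-04  6.000e-04 -5.124e-01] shift cm [-6.18 18.59  0.64] F [ 0.5  0.8 -2. ] grip 0.22817782533076067 59.29451286792755 j [-0.07 -0.31  2.15 -0.    1.3  -1.67]
```

Shifting 5 mm flipped the tilt to about +0.15 rad, so the centre is about halfway. I'll make one more trim, 2.4 mm forward and 1 mm left.

Request:
jog_arm(
  moves=[
    [[0.5,-0.2,0,0.1,0,0,0],[0.5,-0.5,0,0.2,0,0,0],[0.5,-0.8,0,0,0,0,0],[0.5,-1,0,0,0,0,0],[0.5,-1,0,0,0,0,0],[0.5,-1,0,0,0,0,0],[0.5,-1,0,0,0,0,0],[0.5,-1,0,0,0,0,0],[0.5,-1,0,0,0,0,0],[0.5,-0.7,0,0,0,0,0],[0.5,-0.5,0,0,0,0,0],[0.5,-0.2,0,0,0,0,0],[0.5,0,0,0,0,0,0]],
  ],
)

```text
time: 35.78
tool_pos: [0.5262, 0.0462, 0.1074]
tool_rot: [-0.0, -0.013, 1.0, -0.0]
contact_force: [0.3, 0.1, -1.4]
gripper_width: 0.225
grasp_force: 59.3
```

Request:
jog_arm(
  moves=[
    [[0.5,0,0,-0.1,0,0,0],[0.5,0,0,-0.1,0,0,0],[0.5,0,0,-0.1,0,0,0],[0.5,0,0,-0.1,0,0,0],[0.5,0,0,-0.1,0,0,0],[0.5,0,0,-0.1,0,0,0],[0.5,0,0,-0.1,0,0,0],[0.5,0,0,-0.1,0,0,0],[0.5,0,0,-0.1,0,0,0],[0.5,0,0,-0.1,0,0,0],[0.5,0,0,-0.1,0,0,0],[0.5,0,0,-0.1,0,0,0],[0.5,0,0,-0.1,0,0,0],[0.5,0,0,-0.15,0,0,0],[0.5,0,0,-0.2,0,0,0],[0.5,0,0,-0.2,0,0,0],[0.5,0,0,-0.2,0,0,0],[0.5,0,0,-0.1,0,0,0],[0.5,0,0,0,0,0,0]],
  ],
)

```text
time: 37.37
tool_pos: [0.526, 0.0462, 0.1295]
tool_rot: [0.0, -0.013, 1.0, -0.0]
contact_force: [0.5, -0.7, -2.5]
gripper_width: 0.219
grasp_force: 59.3
```

Request:
jog_arm(
  moves=[
    [[0.5,-0.06,0.05,0,0,0,0],[0.5,-0.12,0.05,0,0,0,0],[0.5,-0.06,0,0,0,0,0],[0.5,0,0,0,0,0,0],[0.5,0,0,0.1,0,0,0],[0.5,0,0,0.1,0,0,0],[0.5,0,0,0.1,0,0,0],[0.5,0,0,0.1,0,0,0],[0.5,0,0,0.1,0,0,0],[0.5,0,0,0.1,0,0,0],[0.5,0,0,0.1,0,0,0],[0.5,0,0,0.1,0,0,0],[0.5,0,0,0.1,0,0,0],[0.5,0,0,0.2,0,0,0],[0.5,0,0,0.2,0,0,0],[0.5,0,0,0.2,0,0,0],[0.5,0,0,0.2,0,0,0],[0.5,0,0,0.2,0,0,0],[0.5,0,0,0,0,0,0],[0.5,0,0,0,0,0,0]],
  ],
)

```text
time: 39.03
tool_pos: [0.5281, 0.0473, 0.1099]
tool_rot: [-0.0, -0.013, 1.0, 0.0]
contact_force: [0.0, -0.0, -3.2]
gripper_width: 0.226
grasp_force: 59.3
```

Request:
jog_arm(
  moves=[
    [[0.5,0.2,0,0,0,0,0],[0.5,0.5,0,0,0,0,0],[0.5,0.8,0,0,0,0,0],[0.5,1,0,0,0,0,0],[0.5,1,0,0,0,0,0],[0.5,1,0,0,0,0,0],[0.5,1,0,0,0,0,0],[0.5,1,0,0,0,0,0],[0.5,1,0,0,0,0,0],[0.5,0.8,0,0,0,0,0],[0.5,0.5,0,0,0,0,0],[0.5,0.4,0,0,0,0,0],[0.5,0,0,0,0,0,0]],
  ],
)

```text
time: 40.12
tool_pos: [0.4357, 0.045, 0.1102]
tool_rot: [0.0, -0.013, 1.0, -0.0]
contact_force: [0.5, -0.4, -1.8]
gripper_width: 0.225
grasp_force: 59.3
```

```bash
python3 chk.py|grep -E "disc|top"; python3 pick.py .560 .3336 .1045 30.8 72
```

```text
top disc [6.529e-01 5.040e-02 9.520e-02 2.660e+02] slope [ 0.023 -0.001]
top disc [5.618e-01 3.337e-01 8.570e-02 2.610e+02] slope [-0.015 -0.023]
top disc [4.574e-01 4.241e-01 8.570e-02 2.690e+02] slope [ 0.003 -0.003]
top brass [ 0.6563 -0.11    0.0898 24.    ]
top brass [ 0.654  -0.0295  0.0897 22.    ]
side disc [5.581e-01 3.332e-01 8.220e-02 1.470e+02] slope [-0.008 -0.011]
side disc [4.541e-01 4.223e-01 8.250e-02 1.730e+02] slope [-0.012 -0.011]
side disc [4.452e-01 4.030e-02 9.050e-02 6.000e+01] slope [-0.055 -0.34 ]
t 40.2167 pos [0.4365 0.0449 0.1104] turn [-2.000e-04  6.000e-04 -5.124e-01] shift cm [-6.19 18.47  0.59] F [-0.2 -1.6 -2.3] grip 0.2296388030283227 59.29577171802521 j [-0.07 -0.31  2.15 -0.    1.3  -1.66]
```

Disc 1 is now level (slope 0.02). Next, disc 2.

Request:
jog_arm(
  moves=[
    [[0.5,0,0,0,0,0,-0.05],[0.5,0,0,0,0,0,-0.08],[0.5,0,0,0,0,0,-0.08],[0.5,0,0,0,0,0,-0.08],[0.5,0,0,0,0,0,-0.08],[0.5,0,0,0,0,0,-0.08],[0.5,0,0,0,0,0,-0.06],[0.5,0,1,0,0,0,0],[0.5,0,2,0,0,0,0],[0.5,-0.4,2.5,0,0,0,0],[0.5,-0.6,2.5,0,0,0,0],[0.5,-1,2.5,0,0,0,0],[0.5,-1,2.5,0,0,0,0],[0.5,-1,2.3,0,0,0,0],[0.5,-1,1.8,0.2,0,0,0],[0.5,-0.7,1,0.2,0,0,0],[0.5,-0.4,0.4,0.2,0,0,0],[0.5,0,0,0,0,0,0],[0.5,0,0,0,0,0,0]],
  ],
)

```text
time: 41.8
tool_pos: [0.3943, 0.2347, 0.1038]
tool_rot: [-0.001, -0.264, 0.964, -0.0]
contact_force: [-0.1, -0.3, -0.9]
gripper_width: 0.224
grasp_force: 59.3
```

```bash
python3 pick.py .560 .3337 .1045 30.8 0;python3 forkm.py 2>/dev/null|grep -vE "brass"
```

```text
t 41.8 pos [0.3943 0.2347 0.1038] turn [-0.0003 -0.0013 -0.0028] shift cm [-7.3   0.02 -0.07] F [-0.1 -0.3 -0.9] grip 0.22356210822326694 59.3414568901062 j [ 0.37 -0.24  2.11 -0.    1.28 -1.73]
top [0.3943 0.2347 0.1038] N 74 plane [ 1.61800e-01  4.20000e-03 -5.34202e+01] x [121.3 169.7]
  x 95 120 y range -18.0 -18.0 mean left nan right -18.0
  x 120 145 y range -25.8 24.0 mean left 20.1 right -21.8
   disc in fork frame [ 510.105  -132.5207   31.588   157.    ]
   disc in fork frame [561.6432 -46.6255  33.7475 105.    ]
   disc in fork frame [ 457.6938 -217.6607   33.7755   62.    ]
   disc in fork frame [ 255.5155 -478.7187  -28.3001  179.    ]
   disc in fork frame [ 128.7077 -290.2143   -8.2611  268.    ]
   disc in fork frame [195.1014   0.9249 -19.7504 262.    ]
   disc in fork frame [151.504  130.1891 -16.6618 253.    ]
side [0.3944 0.2345 0.1039] N 49 plane [  0.0667   0.0834 -42.7719] x [ 74.2 168.6]
  x 95 120 y range -24.6 23.4 mean left 20.6 right -24.6
  x 120 145 y range -25.4 -17.5 mean left nan right -21.7
   disc in fork frame [ 1374.3169 -1247.9537    61.3608    93.    ]
   disc in fork frame [ 1214.9048 -1531.273     47.5614  1353.    ]
   disc in fork frame [1608.2835 -842.56     12.4708  249.    ]
   disc in fork frame [  85.4989 -650.6897  -25.7199   72.    ]
   disc in fork frame [ 126.0502 -288.3052  -12.5453  136.    ]
   disc in fork frame [147.5662 131.5353 -21.6598 152.    ]
```

Request:
jog_arm(
  moves=[
    [[0.5,-0.2,0.05,0,0,0,0],[0.5,-0.5,0.05,0,0,0,0],[0.5,-0.8,0,0,0,0,0],[0.5,-0.8,0,0,0,0,0],[0.5,-0.8,0,0,0,0,0],[0.5,-0.8,0,0,0,0,0],[0.5,-0.8,0,0,0,0,0],[0.5,-0.8,0,0,0,0,0],[0.5,-0.8,0,0,0,0,0],[0.5,-0.5,0,0,0,0,0],[0.5,-0.4,0,0,0,0,0],[0.5,0,0,0,0,0,0],[0.5,0,0,0,0,0,0]],
  ],
)

```text
time: 42.98
tool_pos: [0.4558, 0.2728, 0.104]
tool_rot: [-0.0, -0.264, 0.964, -0.0]
contact_force: [-0.3, 0.1, -2.8]
gripper_width: 0.223
grasp_force: 59.3
```

Request:
jog_arm(
  moves=[
    [[0.5,0,0,-0.2,0,0,0],[0.5,0,0,-0.2,0,0,0],[0.5,0,0,-0.15,0,0,0],[0.5,0,0,-0.15,0,0,0],[0.5,0,0,-0.15,0,0,0],[0.5,0,0,-0.15,0,0,0],[0.5,0,0,-0.2,0,0,0],[0.5,0,0,-0.3,0,0,0],[0.5,0,0,-0.5,0,0,0],[0.5,0,0,-0.7,0,0,0],[0.5,0,0,-0.8,0,0,0],[0.5,0,0,-0.8,0,0,0],[0.5,0,0,-0.7,0,0,0],[0.5,0,0,-0.5,0,0,0],[0.5,0,0,-0.3,0,0,0],[0.5,0,0,0,0,0,0],[0.5,0,0,0,0,0,0]],
  ],
)

```text
time: 44.4
tool_pos: [0.4558, 0.2727, 0.1622]
tool_rot: [0.0, -0.264, 0.964, -0.0]
contact_force: [-0.5, -0.1, -3.3]
gripper_width: 0.226
grasp_force: 59.1
```

```bash
python3 go.py .529 -.0328 .163 181.5;python3 forkm.py 2>/dev/null|grep -E "disc"
```

```text
t 44.4 pos [0.4558 0.2727 0.1622] turn [-0.     0.     0.509] shift cm [ -6.52 -30.73  -0.08] F [-0.5 -0.1 -3.3] grip 0.22576788788662416 59.119402170181274 j [ 0.4  -0.12  1.9  -0.    1.36 -1.71]
   disc in fork frame [ 1116.3159 -1574.8025   -12.5175   239.    ]
   disc in fork frame [ 1197.6451 -1427.6437   -37.9973    99.    ]
   disc in fork frame [ 430.6491 -131.7909  -29.3917   64.    ]
   disc in fork frame [ 81.3614 130.4252 -79.7161 116.    ]
```

Request:
jog_arm(
  moves=[
    [[0.5,0,0,0,0,0,0.01],[0.5,0,0,0,0,0,0.02],[0.5,0,0,0,0,0,0.03],[0.5,0,0,0,0,0,0.04],[0.5,0,0,0,0,0,0.05],[0.5,0,0,0,0,0,0.05],[0.5,0,0,0,0,0,0.05],[0.5,0,0,0,0,0,0.05],[0.5,0,0,0,0,0,0.05],[0.5,0,0,0,0,0,0.05],[0.5,0,0,0,0,0,0.05],[0.5,0,0,0,0,0,0.03],[0.5,0,0,0,0,0,0.02],[0.5,0,0,0,0,0,0.01],[0.5,0,0,0,0,0,0]],
  ],
)

```text
time: 45.75
tool_pos: [0.4558, 0.2728, 0.162]
tool_rot: [-0.0, -0.012, 1.0, -0.0]
contact_force: [-0.5, 0.2, -3.2]
gripper_width: 0.226
grasp_force: 59.2
```

Request:
jog_arm(
  moves=[
    [[0.5,-0.1,-0.3,0,0,0,0],[0.5,-0.15,-0.6,0,0,0,0],[0.5,-0.2,-1,0,0,0,0],[0.5,-0.3,-1.4,0,0,0,0],[0.5,-0.4,-1.8,0,0,0,0],[0.5,-0.45,-2.1,0,0,0,0],[0.5,-0.45,-2.1,0,0,0,0],[0.5,-0.45,-2.1,0,0,0,0],[0.5,-0.45,-2.1,0,0,0,0],[0.5,-0.45,-2.1,0,0,0,0],[0.5,-0.45,-2.1,0,0,0,0],[0.5,-0.45,-2.1,0,0,0,0],[0.5,-0.45,-2.1,0,0,0,0],[0.5,-0.45,-2.1,0,0,0,0],[0.5,-0.4,-1.8,0,0,0,0],[0.5,-0.3,-1.4,0,0,0,0],[0.5,-0.2,-1,0,0,0,0],[0.5,-0.15,-0.6,0,0,0,0],[0.5,0,-0.3,0,0,0,0],[0.5,0,0,0,0,0,0]],
  ],
)

```text
time: 47.42
tool_pos: [0.5255, -0.0169, 0.1621]
tool_rot: [-0.0, -0.012, 1.0, 0.0]
contact_force: [-0.1, 0.2, -2.8]
gripper_width: 0.228
grasp_force: 59.2
```

```bash
python3 go.py .529 -.0328 .110 181.5
```

```text
t 47.4167 pos [ 0.5255 -0.0169  0.1621] turn [ 0.0001 -0.0003 -0.0015] shift cm [-0.31 -1.59  5.21] F [-0.1  0.2 -2.8] grip 0.22826149336929655 59.23628389835358 j [-0.17 -0.13  1.91  0.    1.36 -1.77]
```

Request:
jog_arm(
  moves=[
    [[0.5,-0.05,-0.2,0,0,0,0],[0.5,-0.1,-0.5,0,0,0,0],[0.5,-0.1,-0.5,0,0,0,0],[0.5,-0.06,-0.3,0.2,0,0,0],[0.5,0,-0.1,0.4,0,0,0],[0.5,0,0,0.6,0,0,0],[0.5,0,0,0.6,0,0,0],[0.5,0,0,0.5,0,0,0],[0.5,0,0,0.3,0,0,0],[0.5,0,0,0.2,0,0,0],[0.5,0,0,0.1,0,0,0],[0.5,0,0,0,0,0,0],[0.5,0,0,0,0,0,0],[0.5,0,0,0,0,0,0]],
  ],
)

```text
time: 48.58
tool_pos: [0.5294, -0.0325, 0.1336]
tool_rot: [0.0, -0.013, 1.0, -0.0]
contact_force: [-1.0, 1.0, -2.9]
gripper_width: 0.225
grasp_force: 59.2
```

```bash
python3 go.py .529 -.0328 .110 181.5;python3 forkm.py 2>/dev/null|grep -E "brass"
```

```text
t 48.5833 pos [ 0.5294 -0.0325  0.1336] turn [-0.0002  0.0008 -0.001 ] shift cm [ 0.04 -0.03  2.36] F [-1.   1.  -2.9] grip 0.2253970116643598 59.23008441925049 j [-0.2  -0.09  1.92 -0.    1.31 -1.8 ]
   brass in fork frame [106.7689  77.7198 -44.2134  40.    ]
   brass in fork frame [122.6182 -81.7928 -48.5068  31.    ]
```

Request:
jog_arm(
  moves=[
    [[0.5,0,0,0.2,0,0,0],[0.5,0,0,0.2,0,0,0],[0.5,0,0,0.2,0,0,0],[0.5,0,0,0.1,0,0,0],[0.5,0,0,0.1,0,0,0],[0.5,0,0,0.1,0,0,0],[0.5,0,0,0.1,0,0,0],[0.5,0,0,0.1,0,0,0],[0.5,0,0,0.1,0,0,0],[0.5,0,0,0.1,0,0,0],[0.5,0,0,0.1,0,0,0],[0.5,0,0,0.1,0,0,0],[0.5,0,0,0.2,0,0,0],[0.5,0,0,0.2,0,0,0],[0.5,0,0,0.2,0,0,0],[0.5,0,0,0.2,0,0,0],[0.5,0,0,0.1,0,0,0],[0.5,0,0,0,0,0,0],[0.5,0,0,0,0,0,0]],
  ],
)

```text
time: 50.27
tool_pos: [0.5291, -0.0325, 0.109]
tool_rot: [-0.0, -0.013, 1.0, 0.0]
contact_force: [-0.4, -0.2, -1.5]
gripper_width: 0.23
grasp_force: 59.3
```

Request:
jog_arm(
  moves=[
    [[0.5,0.2,0,0,0,0,0],[0.5,0.5,0,0,0,0,0],[0.5,0.8,0,0,0,0,0],[0.5,1,0,0,0,0,0],[0.5,1,0,0,0,0,0],[0.5,1,0,0,0,0,0],[0.5,1,0,0,0,0,0],[0.5,1,0,0,0,0,0],[0.5,1,0,0,0,0,0],[0.5,0.8,0,0,0,0,0],[0.5,0.5,0,0,0,0,0],[0.5,0.4,0,0,0,0,0],[0.5,0,0,0,0,0,0]],
  ],
)

```text
time: 51.35
tool_pos: [0.4365, -0.0348, 0.1091]
tool_rot: [0.0, -0.012, 1.0, -0.0]
contact_force: [1.2, -0.4, -1.9]
gripper_width: 0.224
grasp_force: 59.3
```

```bash
python3 chk.py|grep -E "disc|brass"; python3 pick.py .4553 .4228 .1045 42.9 72
```

```text
top disc [6.522e-01 5.050e-02 9.510e-02 2.670e+02] slope [ 0.    -0.024]
top disc [ 6.503e-01 -2.930e-02  9.440e-02  2.810e+02] slope [ 0.177 -0.002]
top disc [4.573e-01 4.229e-01 8.700e-02 2.700e+02] slope [ 0.007 -0.017]
top brass [ 0.6567 -0.1096  0.0904 24.    ]
side disc [6.527e-01 5.880e-02 9.110e-02 8.500e+01] slope [-0.033 -0.022]
side disc [ 0.4586  0.4154  0.0821 81.    ] slope [-0.003 -0.007]
side disc [ 4.368e-01 -3.780e-02  9.560e-02  5.900e+01] slope [-0.277 -1.234]
side brass [ 0.6544 -0.1111  0.0863 30.    ]
t 51.45 pos [ 0.4374 -0.0348  0.1094] turn [-4.000e-04  6.000e-04 -7.236e-01] shift cm [-13.27  32.3    0.49] F [-0.2  0.3 -1.7] grip 0.22827096135575597 59.34222221374512 j [-0.25 -0.31  2.15  0.    1.3  -1.85]
```

Disc 2 is on its post but tilted 0.177, so it gets the same trim: 2.7 mm forward.

Request:
jog_arm(
  moves=[
    [[0.5,-0.2,0,0.05,0,0,0],[0.5,-0.5,0,0.1,0,0,0],[0.5,-0.8,0,0,0,0,0],[0.5,-1,0,0,0,0,0],[0.5,-1,0,0,0,0,0],[0.5,-1,0,0,0,0,0],[0.5,-1,0,0,0,0,0],[0.5,-1,0,0,0,0,0],[0.5,-1,0,0,0,0,0],[0.5,-0.8,0,0,0,0,0],[0.5,-0.5,0,0,0,0,0],[0.5,-0.4,0,0,0,0,0],[0.5,0,0,0,0,0,0]],
  ],
)

```text
time: 52.53
tool_pos: [0.5298, -0.0325, 0.1076]
tool_rot: [-0.0, -0.013, 1.0, 0.0]
contact_force: [0.3, -0.2, -2.1]
gripper_width: 0.227
grasp_force: 59.3
```

Request:
jog_arm(
  moves=[
    [[0.5,0,0,-0.1,0,0,0],[0.5,0,0,-0.1,0,0,0],[0.5,0,0,-0.1,0,0,0],[0.5,0,0,-0.1,0,0,0],[0.5,0,0,-0.1,0,0,0],[0.5,0,0,-0.1,0,0,0],[0.5,0,0,-0.1,0,0,0],[0.5,0,0,-0.1,0,0,0],[0.5,0,0,-0.1,0,0,0],[0.5,0,0,-0.1,0,0,0],[0.5,0,0,-0.1,0,0,0],[0.5,0,0,-0.1,0,0,0],[0.5,0,0,-0.1,0,0,0],[0.5,0,0,-0.15,0,0,0],[0.5,0,0,-0.2,0,0,0],[0.5,0,0,-0.2,0,0,0],[0.5,0,0,-0.2,0,0,0],[0.5,0,0,-0.1,0,0,0],[0.5,0,0,0,0,0,0]],
  ],
)

```text
time: 54.12
tool_pos: [0.5293, -0.0325, 0.1295]
tool_rot: [0.0, -0.013, 1.0, -0.0]
contact_force: [0.8, -0.3, -1.9]
gripper_width: 0.231
grasp_force: 59.2
```

Request:
jog_arm(
  moves=[
    [[0.5,-0.06,0,0,0,0,0],[0.5,-0.14,0,0,0,0,0],[0.5,-0.07,0,0,0,0,0],[0.5,0,0,0,0,0,0],[0.5,0,0,0.1,0,0,0],[0.5,0,0,0.1,0,0,0],[0.5,0,0,0.1,0,0,0],[0.5,0,0,0.1,0,0,0],[0.5,0,0,0.1,0,0,0],[0.5,0,0,0.1,0,0,0],[0.5,0,0,0.1,0,0,0],[0.5,0,0,0.1,0,0,0],[0.5,0,0,0.1,0,0,0],[0.5,0,0,0.2,0,0,0],[0.5,0,0,0.2,0,0,0],[0.5,0,0,0.2,0,0,0],[0.5,0,0,0.2,0,0,0],[0.5,0,0,0.2,0,0,0],[0.5,0,0,0,0,0,0],[0.5,0,0,0,0,0,0]],
  ],
)

```text
time: 55.78
tool_pos: [0.5317, -0.0324, 0.1099]
tool_rot: [-0.0, -0.013, 1.0, 0.0]
contact_force: [-0.4, 0.1, -1.5]
gripper_width: 0.227
grasp_force: 59.3
```

Request:
jog_arm(
  moves=[
    [[0.5,0.2,0,0,0,0,0],[0.5,0.5,0,0,0,0,0],[0.5,0.8,0,0,0,0,0],[0.5,1,0,0,0,0,0],[0.5,1,0,0,0,0,0],[0.5,1,0,0,0,0,0],[0.5,1,0,0,0,0,0],[0.5,1,0,0,0,0,0],[0.5,1,0,0,0,0,0],[0.5,0.8,0,0,0,0,0],[0.5,0.5,0,0,0,0,0],[0.5,0.4,0,0,0,0,0],[0.5,0,0,0,0,0,0]],
  ],
)

```text
time: 56.87
tool_pos: [0.4392, -0.0347, 0.1101]
tool_rot: [0.0, -0.013, 1.0, -0.0]
contact_force: [-0.2, 0.3, -1.2]
gripper_width: 0.227
grasp_force: 59.3
```

```bash
python3 chk.py|grep -E "disc|brass"; python3 pick.py .4553 .4228 .1045 42.9 72
```

```text
top disc [ 6.536e-01 -2.960e-02  9.520e-02  2.770e+02] slope [ 0.082 -0.015]
top disc [6.521e-01 5.050e-02 9.650e-02 2.660e+02] slope [ 0.017 -0.01 ]
top disc [4.572e-01 4.229e-01 8.450e-02 2.690e+02] slope [0.03  0.017]
top brass [ 0.6565 -0.1099  0.0907 24.    ]
side disc [6.532e-01 5.800e-02 9.130e-02 7.800e+01] slope [-0.041 -0.04 ]
side disc [ 0.4609  0.4155  0.0828 77.    ] slope [-0.015 -0.018]
side disc [ 4.393e-01 -3.750e-02  9.560e-02  6.100e+01] slope [-0.261 -1.17 ]
side brass [ 0.6524 -0.1112  0.0865 31.    ]
t 56.9667 pos [ 0.44   -0.0348  0.1103] turn [-3.000e-04  6.000e-04 -7.237e-01] shift cm [-13.07  32.48   0.58] F [ 0.2 -0.  -2.6] grip 0.2249416209077773 59.34150695800781 j [-0.25 -0.3   2.14  0.    1.3  -1.84]
```

Request:
jog_arm(
  moves=[
    [[0.5,0,0,0,0,0,-0.05],[0.5,0,0,0,0,0,-0.09],[0.5,0,0,0,0,0,-0.09],[0.5,0,0,0,0,0,-0.09],[0.5,0,0,0,0,0,-0.09],[0.5,0,0,0,0,0,-0.09],[0.5,0,0,0,0,0,-0.09],[0.5,0,0,0,0,0,-0.08],[0.5,0,0,0,0,0,-0.05],[0.5,0,0,0,0,0,0]],
  ],
)

```text
time: 57.8
tool_pos: [0.4403, -0.0348, 0.1103]
tool_rot: [0.0, -0.364, 0.931, -0.0]
contact_force: [-0.4, 0.3, -1.8]
gripper_width: 0.226
grasp_force: 59.4
```

Request:
jog_arm(
  moves=[
    [[0.5,0,1,0,0,0,0],[0.5,0,2,0,0,0,0],[0.5,-0.5,2.5,0,0,0,0],[0.5,-0.8,2.5,0,0,0,0],[0.5,-1.1,2.5,0,0,0,0],[0.5,-1.1,2.5,0,0,0,0],[0.5,-1.1,2.5,0,0,0,0],[0.5,-1.1,2.5,0,0,0,0],[0.5,-1.1,2.5,0,0,0,0],[0.5,-1.1,2.5,0,0,0,0],[0.5,-1.1,2.5,0,0,0,0],[0.5,-1.1,2.3,0.1,0,0,0],[0.5,-1,2,0.2,0,0,0],[0.5,-0.9,1.2,0.2,0,0,0],[0.5,-0.6,0.8,0.1,0,0,0],[0.5,-0.4,0.4,0,0,0,0],[0.5,0,0,0,0,0,0],[0.5,0,0,0,0,0,0]],
  ],
)

```text
time: 59.3
tool_pos: [0.3171, 0.2898, 0.1042]
tool_rot: [-0.0, -0.364, 0.931, -0.0]
contact_force: [0.6, -0.6, -2.1]
gripper_width: 0.226
grasp_force: 59.3
```

```bash
python3 pick.py .4553 .4228 .1045 42.9 0;python3 forkm.py 2>/dev/null|grep -vE "brass"
```

```text
t 59.3 pos [0.3171 0.2898 0.1042] turn [-0.0003 -0.0004 -0.0039] shift cm [-7.18  0.34 -0.03] F [ 0.6 -0.6 -2.1] grip 0.2262658529119774 59.33530569076538 j [ 0.57 -0.33  2.17 -0.    1.3  -1.75]
top [0.3171 0.2898 0.1042] N 80 plane [ 1.26100e-01 -8.10000e-03 -4.83826e+01] x [121.  169.3]
  x 95 120 y range -20.0 -20.0 mean left nan right -20.0
  x 120 145 y range -26.0 23.7 mean left 19.5 right -22.4
   disc in fork frame [ 490.7033 -329.0522   32.0935  154.    ]
   disc in fork frame [ 558.3267 -255.514    31.3536  102.    ]
   disc in fork frame [ 422.0785 -402.1312   30.5072   61.    ]
   disc in fork frame [ 171.5594 -614.3881  -27.9823  169.    ]
   disc in fork frame [  87.0221 -404.1078   -9.2283  253.    ]
   disc in fork frame [193.0674   2.5698 -19.2897 266.    ]
side [0.3172 0.2895 0.1042] N 77 plane [  0.0749  -0.269  -35.7277] x [ 36.2 168. ]
  x 40 70 y range 9.6 13.4 mean left 12.1 right nan
  x 95 120 y range 19.5 27.3 mean left 24.5 right nan
  x 120 145 y range 24.1 26.7 mean left 25.8 right nan
   disc in fork frame [2024.0899 -605.4428   14.9849  703.    ]
   disc in fork frame [ 1216.5838 -1484.3238    47.6686  3904.    ]
   disc in fork frame [1776.2447 -884.544     9.622    90.    ]
   disc in fork frame [  84.195  -400.8689  -12.8304  130.    ]
```

Request:
jog_arm(
  moves=[
    [[0.5,0,0.15,0,0,0,0],[0.5,-0.2,0.18,0,0,0,0],[0.5,-0.5,0,0,0,0,0],[0.5,-0.8,0,0,0,0,0],[0.5,-0.8,0,0,0,0,0],[0.5,-0.8,0,0,0,0,0],[0.5,-0.8,0,0,0,0,0],[0.5,-0.8,0,0,0,0,0],[0.5,-0.8,0,0,0,0,0],[0.5,-0.8,0,0,0,0,0],[0.5,-0.5,0,0,0,0,0],[0.5,-0.2,0,0,0,0,0],[0.5,0,0,0,0,0,0],[0.5,0,0,0,0,0,0]],
  ],
)

```text
time: 60.57
tool_pos: [0.3661, 0.3399, 0.104]
tool_rot: [-0.0, -0.364, 0.931, -0.0]
contact_force: [0.3, 0.4, -2.7]
gripper_width: 0.23
grasp_force: 59.3
```

Request:
jog_arm(
  moves=[
    [[0.5,0,0,-0.2,0,0,0],[0.5,0,0,-0.2,0,0,0],[0.5,0,0,-0.15,0,0,0],[0.5,0,0,-0.15,0,0,0],[0.5,0,0,-0.15,0,0,0],[0.5,0,0,-0.15,0,0,0],[0.5,0,0,-0.2,0,0,0],[0.5,0,0,-0.3,0,0,0],[0.5,0,0,-0.5,0,0,0],[0.5,0,0,-0.7,0,0,0],[0.5,0,0,-0.8,0,0,0],[0.5,0,0,-0.8,0,0,0],[0.5,0,0,-0.7,0,0,0],[0.5,0,0,-0.5,0,0,0],[0.5,0,0,-0.3,0,0,0],[0.5,0,0,0,0,0,0],[0.5,0,0,0,0,0,0]],
  ],
)

```text
time: 61.98
tool_pos: [0.3662, 0.34, 0.1622]
tool_rot: [0.0, -0.364, 0.931, 0.0]
contact_force: [-0.2, -0.2, -3.8]
gripper_width: 0.225
grasp_force: 59.2
```

```bash
python3 go.py .5345 -.1127 .163 181.5;python3 chk.py
```

```text
t 61.9833 pos [0.3662 0.34   0.1622] turn [0.000e+00 1.000e-04 7.191e-01] shift cm [-15.64 -45.69  -0.08] F [-0.2 -0.2 -3.8] grip 0.22509160456797875 59.23895001411438 j [ 0.6  -0.2   1.97 -0.    1.37 -1.72]
top disc [ 6.537e-01 -2.960e-02  9.530e-02  2.760e+02] slope [0.059 0.005]
top disc [6.523e-01 5.050e-02 9.520e-02 2.670e+02] slope [ 0.01  -0.025]
top brass [ 0.657 -0.11   0.089 24.   ]
side disc [6.488e-01 4.970e-02 9.180e-02 1.350e+02] slope [-0.004 -0.005]
side disc [ 6.508e-01 -3.010e-02  9.190e-02  1.620e+02] slope [ 0.066 -0.022]
side brass [ 0.6372  0.0475  0.089  36.    ]
side brass [ 6.434e-01 -3.170e-02  8.800e-02  4.100e+01]
side brass [ 0.6548 -0.1112  0.086  30.    ]
```

Request:
jog_arm(
  moves=[
    [[0.5,0,0,0,0,0,0.01],[0.5,0,0,0,0,0,0.02],[0.5,0,0,0,0,0,0.03],[0.5,0,0,0,0,0,0.04],[0.5,0,0,0,0,0,0.05],[0.5,0,0,0,0,0,0.05],[0.5,0,0,0,0,0,0.05],[0.5,0,0,0,0,0,0.05],[0.5,0,0,0,0,0,0.05],[0.5,0,0,0,0,0,0.05],[0.5,0,0,0,0,0,0.05],[0.5,0,0,0,0,0,0.05],[0.5,0,0,0,0,0,0.05],[0.5,0,0,0,0,0,0.05],[0.5,0,0,0,0,0,0.05],[0.5,0,0,0,0,0,0.04],[0.5,0,0,0,0,0,0.02],[0.5,0,0,0,0,0,0.01],[0.5,0,0,0,0,0,0]],
  ],
)

```text
time: 63.67
tool_pos: [0.3662, 0.3399, 0.162]
tool_rot: [-0.0, -0.012, 1.0, -0.0]
contact_force: [-0.3, 0.1, -3.1]
gripper_width: 0.226
grasp_force: 59.1
```

Request:
jog_arm(
  moves=[
    [[0.5,-0.1,-0.3,0,0,0,0],[0.5,-0.2,-0.6,0,0,0,0],[0.5,-0.3,-1,0,0,0,0],[0.5,-0.5,-1.4,0,0,0,0],[0.5,-0.6,-1.8,0,0,0,0],[0.5,-0.7,-2,0,0,0,0],[0.5,-0.7,-2,0,0,0,0],[0.5,-0.7,-2,0,0,0,0],[0.5,-0.7,-2,0,0,0,0],[0.5,-0.7,-2,0,0,0,0],[0.5,-0.7,-2,0,0,0,0],[0.5,-0.7,-2,0,0,0,0],[0.5,-0.7,-2,0,0,0,0],[0.5,-0.7,-2,0,0,0,0],[0.5,-0.7,-2,0,0,0,0],[0.5,-0.7,-2,0,0,0,0],[0.5,-0.7,-2,0,0,0,0],[0.5,-0.7,-2,0,0,0,0],[0.5,-0.7,-2,0,0,0,0],[0.5,-0.7,-2,0,0,0,0]],
  ],
)

```text
time: 65.33
tool_pos: [0.4969, -0.0099, 0.1622]
tool_rot: [-0.0, -0.012, 1.0, -0.0]
contact_force: [-0.3, -0.2, -3.2]
gripper_width: 0.227
grasp_force: 59.2
```

Request:
jog_arm(
  moves=[
    [[0.5,-0.7,-2,0,0,0,0],[0.5,-0.7,-2,0,0,0,0],[0.5,-0.6,-1.8,0,0,0,0],[0.5,-0.5,-1.4,0,0,0,0],[0.5,-0.4,-1,0,0,0,0],[0.5,-0.2,-0.6,0,0,0,0],[0.5,-0.1,-0.3,0,0,0,0],[0.5,0,0,0,0,0,0],[0.5,0,0,0,0,0,0]],
  ],
)

```text
time: 66.08
tool_pos: [0.5311, -0.0975, 0.162]
tool_rot: [-0.0, -0.013, 1.0, 0.0]
contact_force: [0.4, -0.6, -3.3]
gripper_width: 0.226
grasp_force: 59.2
```

```bash
python3 go.py .5345 -.1127 .110 181.5
```

```text
t 66.0833 pos [ 0.5311 -0.0975  0.162 ] turn [ 0.0005 -0.0005 -0.0005] shift cm [-0.3  -1.53  5.2 ] F [ 0.4 -0.6 -3.3] grip 0.2258616305923069 59.20532584190369 j [-0.32 -0.1   1.88  0.    1.36 -1.92]
```

Request:
jog_arm(
  moves=[
    [[0.5,-0.05,-0.2,0,0,0,0],[0.5,-0.1,-0.5,0,0,0,0],[0.5,-0.1,-0.5,0,0,0,0],[0.5,-0.05,-0.3,0.2,0,0,0],[0.5,0,-0.05,0.4,0,0,0],[0.5,0,0,0.6,0,0,0],[0.5,0,0,0.6,0,0,0],[0.5,0,0,0.5,0,0,0],[0.5,0,0,0.3,0,0,0],[0.5,0,0,0.2,0,0,0],[0.5,0,0,0.1,0,0,0],[0.5,0,0,0,0,0,0],[0.5,0,0,0,0,0,0],[0.5,0,0,0,0,0,0]],
  ],
)

```text
time: 67.25
tool_pos: [0.535, -0.1135, 0.1336]
tool_rot: [0.0, -0.013, 1.0, -0.0]
contact_force: [0.6, -0.1, -2.7]
gripper_width: 0.225
grasp_force: 59.2
```

```bash
python3 go.py .5345 -.1127 .110 181.5;python3 forkm.py 2>/dev/null|grep -E "side|brass"
python3 - <<'E'
from h import *
f=grab_frame("side");save(f,"side7.png",(230,100,380,212),5)
E
```

```text
t 67.25 pos [ 0.535  -0.1135  0.1336] turn [-0.0003  0.0007 -0.0009] shift cm [0.05 0.08 2.36] F [ 0.6 -0.1 -2.7] grip 0.225131650953027 59.23177421092987 j [-0.35 -0.05  1.89 -0.    1.31 -1.94]
side [ 0.535  -0.1135  0.1336] N 31 plane [  0.0376   0.064  -36.3983] x [ 37.7 148. ]
   brass in fork frame [111.6649 158.0407 -43.4924  42.    ]
   brass in fork frame [106.7331  79.2474 -45.0648  42.    ]
```

View pics/side7.png

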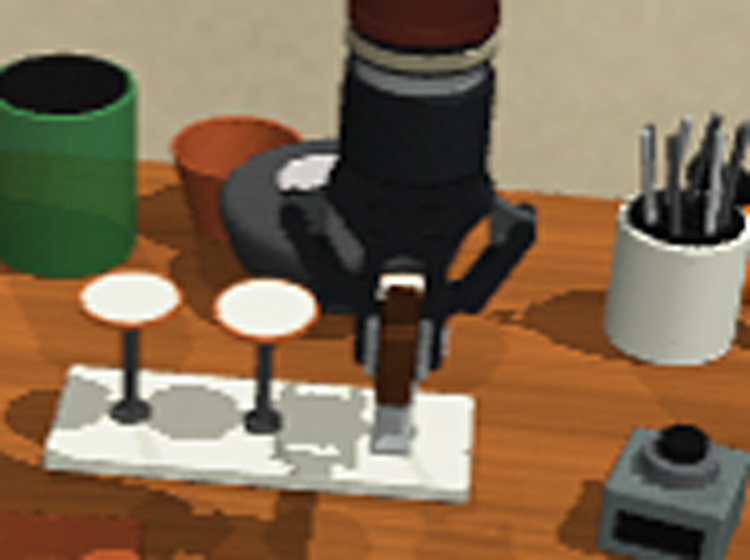

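Discs 1 and 2 sit level at (130,298) and (266,310), and disc 3 is on the fork over the last post at (400,285). Next: lower and retract.

Request:
jog_arm(
  moves=[
    [[0.5,0.05,0.08,0.2,0,0,0],[0.5,0,0,0.2,0,0,0],[0.5,0,0,0.2,0,0,0],[0.5,0,0,0.1,0,0,0],[0.5,0,0,0.1,0,0,0],[0.5,0,0,0.1,0,0,0],[0.5,0,0,0.1,0,0,0],[0.5,0,0,0.1,0,0,0],[0.5,0,0,0.1,0,0,0],[0.5,0,0,0.1,0,0,0],[0.5,0,0,0.1,0,0,0],[0.5,0,0,0.1,0,0,0],[0.5,0,0,0.2,0,0,0],[0.5,0,0,0.2,0,0,0],[0.5,0,0,0.2,0,0,0],[0.5,0,0,0.2,0,0,0],[0.5,0,0,0.1,0,0,0],[0.5,0,0,0,0,0,0],[0.5,0,0,0,0,0,0]],
  ],
)

```text
time: 68.98
tool_pos: [0.5342, -0.1126, 0.109]
tool_rot: [-0.0, -0.013, 1.0, 0.0]
contact_force: [0.0, -0.0, -1.9]
gripper_width: 0.224
grasp_force: 59.3
```

Request:
jog_arm(
  moves=[
    [[0.5,0.2,0,0,0,0,0],[0.5,0.5,0,0,0,0,0],[0.5,0.8,0,0,0,0,0],[0.5,1,0,0,0,0,0],[0.5,1,0,0,0,0,0],[0.5,1,0,0,0,0,0],[0.5,1,0,0,0,0,0],[0.5,1,0,0,0,0,0],[0.5,1,0,0,0,0,0],[0.5,0.8,0,0,0,0,0],[0.5,0.5,0,0,0,0,0],[0.5,0.4,0,0,0,0,0],[0.5,0,0,0,0,0,0]],
  ],
)

```text
time: 70.07
tool_pos: [0.4416, -0.115, 0.1092]
tool_rot: [0.0, -0.012, 1.0, -0.0]
contact_force: [-0.6, -0.9, -1.5]
gripper_width: 0.228
grasp_force: 59.3
```

```bash
python3 chk.py|grep -E "disc|brass"; python3 go.py .4055 -.32 .16 147.3
```

```text
top disc [ 6.569e-01 -1.082e-01  9.500e-02  2.720e+02] slope [ 0.018 -0.062]
top disc [ 6.535e-01 -2.940e-02  9.540e-02  2.780e+02] slope [ 0.068 -0.01 ]
top disc [6.526e-01 5.040e-02 9.480e-02 2.680e+02] slope [-0.004 -0.007]
side disc [6.494e-01 4.950e-02 9.170e-02 1.390e+02] slope [-0.01   0.001]
side disc [ 6.518e-01 -2.940e-02  9.210e-02  1.460e+02] slope [ 0.063 -0.008]
side disc [ 0.4304 -0.1161  0.0895 49.    ] slope [-0.307 -0.589]
side brass [ 0.635   0.0472  0.0895 34.    ]
side brass [ 0.6336 -0.0158  0.0877 15.    ]
t 70.1667 pos [ 0.4424 -0.115   0.1094] turn [0.     0.0007 0.5958] shift cm [ -7.97 -19.24  -5.06] F [ 1.  -0.1 -1.8] grip 0.22302382873034118 59.258238673210144 j [-0.42 -0.26  2.11  0.    1.29 -2.01]
```

All three discs are balanced, with tilts under 0.07. Fork goes back to the mat.

```bash
python3 go.py .376 -.303 .16 147.3
```

```text
t 70.1667 pos [ 0.4424 -0.115   0.1094] turn [0.     0.0007 0.5958] shift cm [ -4.57 -19.4   -5.06] F [ 1.  -0.1 -1.8] grip 0.22302382873034118 59.258238673210144 j [-0.42 -0.26  2.11  0.    1.29 -2.01]
```

Request:
jog_arm(
  moves=[
    [[0.5,0.3,0,-0.5,0,0,0],[0.5,0.3,0,-1,0,0,0],[0.5,0,0,-1.5,0,0,0],[0.5,0,0,-1.2,0,0,0],[0.5,0,0,-0.8,0,0,0.03],[0.5,0,0,0,0,0,0.06],[0.5,0,0,0,0,0,0.08],[0.5,0,0,0,0,0,0.08],[0.5,0,0,0,0,0,0.08],[0.5,0,0,0,0,0,0.08],[0.5,0,0,0,0,0,0.08],[0.5,0,0,0,0,0,0.06],[0.5,0,0,0,0,0,0.04],[0.5,0,0,0,0,0,0],[0.5,0,0,0,0,0,0]],
  ],
)

```text
time: 71.42
tool_pos: [0.4366, -0.1152, 0.1601]
tool_rot: [0.001, 0.278, 0.961, -0.0]
contact_force: [0.2, -0.7, -2.0]
gripper_width: 0.226
grasp_force: 59.2
```

```bash
python3 go.py .376 -.303 .08 147.3
```

```text
t 71.4167 pos [ 0.4366 -0.1152  0.1601] turn [0.0003 0.0012 0.0071] shift cm [ -5.04 -19.07   8.01] F [ 0.2 -0.7 -2. ] grip 0.22557442355924112 59.248119592666626 j [-0.42 -0.33  2.08  0.    1.39 -1.43]
```

Request:
jog_arm(
  moves=[
    [[0.5,-0.2,-0.6,0,0,0,0],[0.5,-0.4,-1.4,0,0,0,0],[0.5,-0.6,-2.2,0,0,0,0],[0.5,-0.7,-2.5,0,0,0,0],[0.5,-0.7,-2.5,0,0,0,0],[0.5,-0.7,-2.5,0,0,0,0],[0.5,-0.6,-2.4,0,0,0,0],[0.5,-0.5,-2.2,0,0,0,0],[0.5,-0.4,-1.7,0.3,0,0,0],[0.5,-0.2,-1,1,0,0,0],[0.5,0,0,1.5,0,0,0],[0.5,0,0,1.8,0,0,0],[0.5,0,0,1.5,0,0,0],[0.5,0,0,1.2,0,0,0],[0.5,0,0,0.7,0,0,0],[0.5,0,0,0,0,0,0],[0.5,0,0,0,0,0,0]],
  ],
)

```text
time: 72.83
tool_pos: [0.3768, -0.3022, 0.0791]
tool_rot: [-0.0, 0.278, 0.96, 0.0]
contact_force: [-0.4, -0.7, -1.2]
gripper_width: 0.227
grasp_force: 59.3
```

```bash
python3 go.py .376 -.303 .0395 147.3
```

```text
t 72.8333 pos [ 0.3768 -0.3022  0.0791] turn [ 0.0001 -0.0004  0.0063] shift cm [ 0.03 -0.11  3.96] F [-0.4 -0.7 -1.2] grip 0.2270684763567559 59.31329548358917 j [-0.83 -0.14  2.07  0.    1.22 -1.84]
```

Request:
jog_arm(
  moves=[
    [[0.5,0,0,0.6,0,0,0],[0.5,0,0,1,0,0,0],[0.5,0,0,1,0,0,0],[0.5,0,0,0.7,0,0,0],[0.5,0,0,0.4,0,0,0],[0.5,0,0,0.2,0,0,0],[0.5,0,0,0.1,0,0,0],[0.5,0,0,0,0,0,0],[8.5,0,0,0,0,0,0],[8.5,0,0,0,0,0,0],[8.5,0,0,0,0,0,0],[8.5,0,0,0,0,0,0],[8.5,0,0,0,0,0,0],[8.5,0,0,0,0,0,0],[8.5,0,0,0,0,0,0],[8.5,0,0,-1,0,0,0],[8.5,0,0,-2,0,0,0],[8.5,0,0,-2.5,0,0,0],[8.5,0,0,-2.5,0,0,0]],
  ],
)

```text
time: 74.42
tool_pos: [0.3764, -0.302, 0.1202]
tool_rot: [-0.0, 0.279, 0.96, 0.0]
contact_force: [-0.1, -0.6, 0.2]
gripper_width: 0.994
grasp_force: 0.0
```

Request:
jog_arm(
  moves=[
    [[8.5,0,0,-2.5,0,0,0],[5,0,0,-2.5,0,0,0],[2,0,0,-1,0,0,0],[0,0,0,0,0,0,0],[0,0,0,0,0,0,0],[0,0,0,0,0,0,0],[0,0,0,0,0,0,0],[0,0,0,0,0,0,0]],
  ],
)

```text
time: 75.08
tool_pos: [0.3761, -0.3016, 0.1772]
tool_rot: [-0.001, 0.279, 0.96, 0.001]
contact_force: [0.6, -1.0, 1.0]
gripper_width: 0.007
grasp_force: 0.0
```

```bash
python3 go.py .598 -.2715 .13 147.3; python3 chk.py|grep disc
python3 - <<'E'
from h import *
f=grab_frame("side");save(f,"side8.png",(130,110,490,290),2.2)
for n in("top","side"):
    f=grab_frame(n);P=cloud(f);ok=f["depth"]>0
    print(n,[ (round(r["p"],2),np.round(r["rect"]),np.median(P[r["pixels"]&ok],0).round(3)) for r in regions_of("cup1",f)])
E
```

```text
t 75.0833 pos [ 0.3761 -0.3016  0.1772] turn [ 0.0009 -0.0033  0.0059] shift cm [-17.05  14.53   4.72] F [ 0.6 -1.   1. ] grip 0.006641067311915315 0.0 j [-0.83 -0.26  1.99 -0.    1.41 -1.84]
top disc [ 6.578e-01 -1.085e-01  9.540e-02  2.720e+02] slope [ 0.027 -0.048]
top disc [ 6.541e-01 -2.960e-02  9.640e-02  2.770e+02] slope [ 0.064 -0.007]
top disc [6.527e-01 5.050e-02 9.620e-02 2.680e+02] slope [0.006 0.002]
side disc [6.50e-01 4.99e-02 9.14e-02 1.40e+02] slope [-0.016  0.003]
side disc [ 6.522e-01 -3.080e-02  9.110e-02  1.630e+02] slope [ 0.05  -0.011]
side disc [ 6.541e-01 -1.090e-01  9.130e-02  1.440e+02] slope [ 0.002 -0.046]
top [(0.6, array([316., 240.,  16.,  17.]), array([ 0.399, -0.157,  0.035])), (0.57, array([242., 228.,  12.,  15.]), array([0.445, 0.062, 0.043])), (0.52, array([209., 222.,  14.,  12.]), array([0.47 , 0.162, 0.042]))]
side [(0.77, array([321., 244.,  19.,  20.]), array([ 0.383, -0.16 ,  0.027])), (0.63, array([238., 222.,  21.,  22.]), array([0.429, 0.057, 0.034])), (0.59, array([395., 245.,  50.,  38.]), array([ 0.379, -0.312,  0.008])), (0.24, array([282., 186.,  87.,  31.]), array([ 0.643, -0.033,  0.009]))]
```

View pics/side8.png

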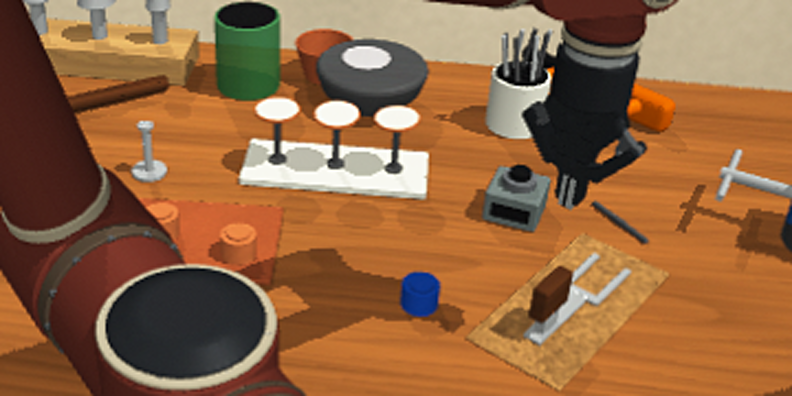

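One cup has been knocked about 25 mm, to (0.445, 0.062). It still stands upright on the shelf, at (237,243) in the picture, well inside the limits. Discs and fork are in place, so I'll press the button with the fingers shut.

Request:
jog_arm(
  moves=[
    [[0,-0.8,0.7,0,0,0,0],[0,-1.7,1.4,0,0,0,0],[0,-1.9,1.6,0,0,0,0],[0,-1.9,1.6,0,0,0,0],[0,-1.9,1.6,0,0,0,0],[0,-1.9,1.6,0,0,0,0],[0,-1.9,1.6,0,0,0,0],[0,-1.9,1.6,0.4,0,0,0],[0,-1.7,1.4,0.8,0,0,0],[0,-1,1,1.2,0,0,0],[0,-0.4,0.4,1.2,0,0,0],[0,0,0,1,0,0,0],[0,0,0,0,0,0,0],[0,0,0,0,0,0,0]],
  ],
)

```text
time: 76.6
tool_pos: [0.5968, -0.2706, 0.1318]
tool_rot: [-0.001, 0.279, 0.96, 0.0]
contact_force: [-0.3, -0.7, 0.3]
gripper_width: -0.002
grasp_force: 0.0
```

```bash
python3 go.py .598 -.2715 .07 147.3
```

```text
t 76.6 pos [ 0.5968 -0.2706  0.1318] turn [-0.0003 -0.0028  0.0055] shift cm [-0.15 -0.01  6.18] F [-0.3 -0.7  0.3] grip -0.00235584497022656 0.0 j [-0.54  0.2   1.62 -0.    1.32 -1.54]
```

Request:
jog_arm(
  moves=[
    [[0,-0.15,0,0.8,0,0,0],[0,0,0,1.3,0,0,0],[0,0,0,1.5,0,0,0],[0,0,0,1.2,0,0,0],[0,0,0,0.8,0,0,0],[0,0,0,0.5,0,0,0],[0,0,0,0.3,0,0,0],[0,0,0,0.3,0,0,0],[0,0,0,0.2,0,0,0],[0,0,0,0.2,0,0,0],[0,0,0,0.2,0,0,0],[0,0,0,0.2,0,0,0],[0,0,0,0,0,0,0],[0,0,0,0,0,0,0]],
  ],
)

```text
time: 77.77
tool_pos: [0.5996, -0.2718, 0.0609]
tool_rot: [-0.0, 0.279, 0.96, -0.0]
contact_force: [-5.9, 4.4, 11.8]
gripper_width: -0.006
grasp_force: 6.2
```

Request:
jog_arm(
  moves=[
    [[0,0,0,0.2,0,0,0],[0,0,0,0.2,0,0,0],[0,0,0,0,0,0,0],[0,0,0,0,0,0,0]],
  ],
)

```text
time: 78.1
tool_pos: [0.5997, -0.2719, 0.0606]
tool_rot: [-0.001, 0.278, 0.96, -0.0]
contact_force: [-15.6, 8.5, 27.9]
gripper_width: -0.002
grasp_force: 14.3
```

```bash
python3 go.py .598 -.2715 .07 147.3
python3 - <<'E'
from h import *
f=grab_frame("side");save(f,"side9.png",(330,140,430,215),8)
E
```

```text
t 78.1 pos [ 0.5997 -0.2719  0.0606] turn [-0.0006 -0.0009  0.0064] shift cm [ 0.17 -0.06 -0.94] F [-15.6   8.5  27.9] grip -0.0015614410913237155 14.298663720837794 j [-0.54  0.28  1.65 -0.    1.21 -1.54]
```

View pics/side9.png

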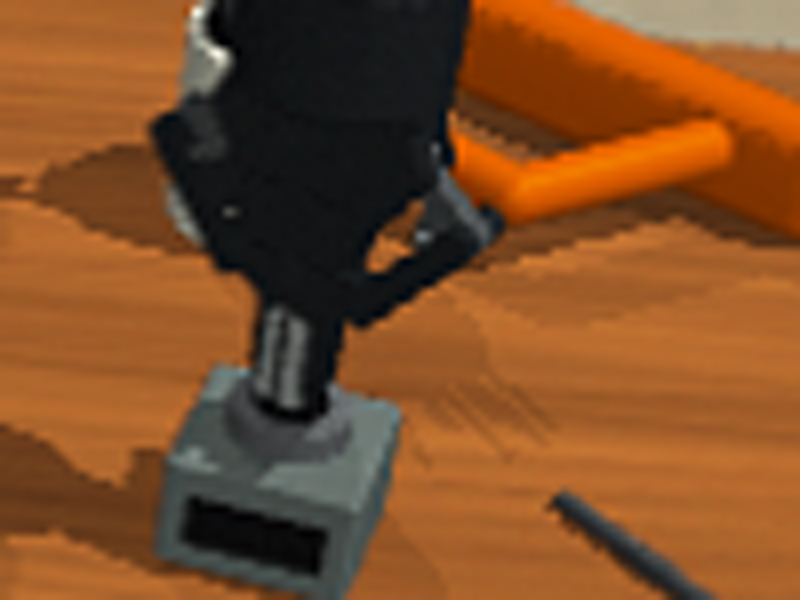

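The shut fingers stand on the black button inside its ring at (290,405). The stop at 0.0606 m is 6 mm below the measured free top (about 0.0667 m), so the button is fully in. Backing off.

Request:
jog_arm(
  moves=[
    [[0,0,0,-0.5,0,0,0],[0,0,0,-1,0,0,0],[0,0,0,-2,0,0,0],[0,0,0,-2.5,0,0,0],[0,0,0,-2.5,0,0,0],[0,0,0,-2.5,0,0,0],[0,0,0,-2,0,0,0],[0,0,0,-1,0,0,0],[0,0,0,0,0,0,0],[0,0,0,0,0,0,0],[0,0,0,0,0,0,0]],
  ],
)

```text
time: 79.07
tool_pos: [0.5985, -0.2712, 0.192]
tool_rot: [-0.001, 0.279, 0.96, 0.0]
contact_force: [-0.1, -0.6, -0.6]
gripper_width: -0.002
grasp_force: 0.0
```

```bash
python3 go.py .598 -.2715 .07 147.3; python3 chk.py|grep disc
python3 - <<'E'
from h import *
for n in("top","side"):
    f=grab_frame(n);P=cloud(f);ok=f["depth"]>0
    print(n,[ (round(r["p"],2),np.round(r["rect"]),np.median(P[r["pixels"]&ok],0).round(3)) for r in regions_of("cup1",f)])
    Z=P[...,2];q=P[ok&(Z>.03)&(Z<.06)&(P[...,0]>.37)&(P[...,0]<.56)&(P[...,1]>.0)&(P[...,1]<.24)]
    m=ok&(Z>.034)&(Z<.06)&(P[...,0]>.37)&(P[...,0]<.56)&(P[...,1]>.0)&(P[...,1]<.24)
    for q in comps(m,P): print("  on shelf",mid(q))
    g=ok&(P[...,0]>.33)&(P[...,0]<.55)&(P[...,1]>-.45)&(P[...,1]<-.22)&(Z>.06)&(Z<.1)
    print("  grip",cv2.minAreaRect((P[g][:,:2]*1000).astype(np.float32)))
f=grab_frame("side");save(f,"side10.png",(130,110,490,290),2.2)
E
```

```text
t 79.0667 pos [ 0.5985 -0.2712  0.192 ] turn [-0.     -0.0029  0.0059] shift cm [ 0.02 -0.05 12.2 ] F [-0.1 -0.6 -0.6] grip -0.002378740050797138 0.0 j [-0.54  0.15  1.57  0.    1.42 -1.54]
top disc [ 6.575e-01 -1.082e-01  9.670e-02  2.690e+02] slope [ 0.012 -0.055]
top disc [6.528e-01 5.050e-02 9.500e-02 2.630e+02] slope [-0.011 -0.013]
top disc [ 6.525e-01 -2.960e-02  9.430e-02  2.520e+02] slope [0.071 0.008]
side disc [6.507e-01 4.980e-02 9.190e-02 1.370e+02] slope [-0.009 -0.006]
side disc [ 6.501e-01 -3.040e-02  9.150e-02  1.530e+02] slope [ 0.061 -0.024]
side disc [ 6.523e-01 -1.093e-01  9.120e-02  1.400e+02] slope [ 0.005 -0.066]
top [(0.75, array([208., 221.,  15.,  13.]), array([0.47 , 0.164, 0.042])), (0.68, array([240., 230.,  11.,  18.]), array([0.444, 0.063, 0.043]))]
  on shelf [4.719e-01 1.662e-01 4.210e-02 1.550e+02]
  on shelf [4.468e-01 6.420e-02 4.310e-02 1.550e+02]
  grip ((379.37017822265625, -301.12933349609375), (20.80010223388672, 56.03737258911133), 56.54631805419922)
side [(0.79, array([322., 242.,  18.,  19.]), array([ 0.385, -0.161,  0.027])), (0.62, array([239., 220.,  19.,  22.]), array([0.429, 0.057, 0.035])), (0.61, array([204., 211.,  16.,  18.]), array([0.455, 0.16 , 0.033]))]
  on shelf [4.677e-01 1.626e-01 3.960e-02 1.280e+02]
  on shelf [4.424e-01 6.010e-02 3.930e-02 1.430e+02]
  grip ((373.0800476074219, -301.5047607421875), (23.88934326171875, 57.24711990356445), 57.71354675292969)
```

View pics/side10.png

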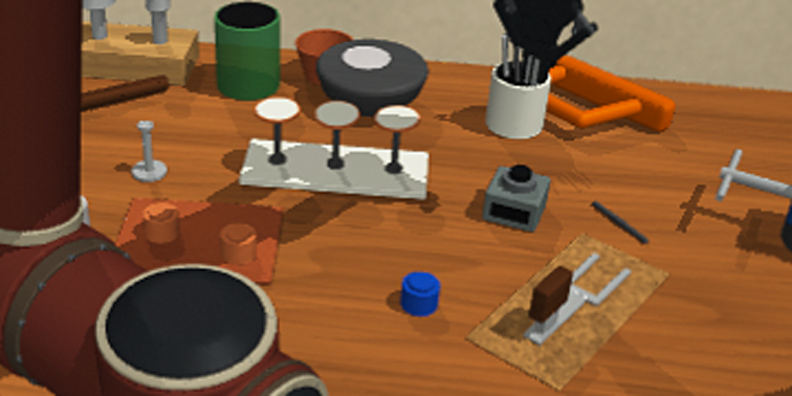

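The three discs sit on the posts at (278,110), (337,113) and (398,118). Both cups stand on the shelf, the fork lies on the mat at (560,300), and the arm is clear. Handing in.

```bash
python3 -c "
from plant import *
print(job_done())"
```

```text
the job is handed in; nothing more can be done
None
```

I handed the job in at about 79 s of robot time, with no verdict returned: three discs balanced on the posts (tilt under 0.1 rad), two cups mouth down on the shelf, timer button pressed to its stop (judged from finger height and force, not a joint reading), fork flat on its mat, and the bystanders and blue look-alike left alone.

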